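Fill the folding tote from the briquette press

ROBOT

A 7-joint arm with a two-finger parallel gripper is mounted at the origin on the work surface. World frame = base frame: x ahead of the robot, y to its left, z up, the work surface at z = 0. Lengths are in m, angles in rad, forces in N, time in s.
With the tool pointing down it reaches from about 0.4 to 0.875 m from the base axis. Payload 19.3 kg.
Tool frame: the origin (TCP) lies at the very end of the fingers, on their centre line; the grasp point (between the pads) lies 19 mm behind it; z points along the fingers, y is the line along which they close (so a half turn about z gives the same grasp; the last joint's range is limited). The gripper opens to 85 mm and grips with 20 to 120 N. Pads are 22 mm wide; open, the fingers measure 114 mm over their backs; the gripper's body (76 mm by 85 mm) begins 54 mm behind the grasp point. The pads swing forward as they close: fully open they stand 13 mm farther back than shut.
Start: joints at [-1.272, 0.521, -0.036, 1.599, 0.021, 1.021, -0.113], TCP at [0.225, 0.583, 0.231] pointing down, gripper open.
Joint ranges: [-2.91, 2.91], [-0.3, 2.13], [-1.5, 1.42], [0.17, 2.43], [-1.26, 4.41], [0.16, 1.93], [-2.52, 2.52]. Speed limits (rad/s): [1.89, 1.89, 2.39, 2.39, 3.01, 3.01, 3.01].

INTERFACE

Orientations are given as [roll, pitch, yaw] about the fixed x, y, z axes, in that order (R = Rz(yaw) Ry(pitch) Rx(roll)).
In Python, from workcell import observe, grab_frame, job_done gives the robot as it stands.
- The arm moves only by the tool move_arm, never from a script. Its argument "plan" is a list that holds one entry, the list of rows, each a list of 7 numbers: the shift along the tool's x, y, z each as a share of 0.02 m, from -1 to 1, then the turn, a rotation vector about the tool's x, y, z each as a share of 6 degrees, from -1 to 1, then the opening, from -1 (shut) to 1 (fully open). A call has exactly 10 rows; each row shifts and turns the commanded pose from where the row before left it, along the tool's axes as they then stand; what a row does not reach is not made up. A row lasts 1/10 s, in which the tool goes at most 50 mm and 8.59 degrees, less where a joint would pass 70% of its speed; a pose out of reach is approached as far as the arm can. A call with a number of a shift or a turn outside -1 to 1 is refused whole. A call with a gripper value outside its range is refused whole. The fingers move at their own pace and stop on an object; "grip_force" is the grip in N (left out, the last holds). Time passes only in rows, so rows that do not move let the fingers close, or fill a call up. It gives the time, the measured TCP pose, the force, the opening and the grip force at its end, in the units of the state.
- observe(): the state, without advancing time (a new reading comes with each control period).
- grab_frame(name): name is "scene" or "top" or "wrist"; returns a dict with "color" (420x560x3 uint8, red, green, blue), "intrinsics" (3x3 intrinsics, pixels), "position" and "orientation" of the camera in the world; the wrist camera has in their place "tool_from_camera" (4x4, takes a point from camera to tool coordinates, whose origin is the TCP and whose axes are the flange's). Camera axes: x right, y down, z forward; pixel columns grow to the right and rows downward; lengths in m; the calibration is good to about 2 mm. A picture is of the moment at which its call begins: read the wrist's pose just before it. There is no depth.
- job_done(): hands the job in; it is judged then, once.
The state is a dict: "clock": time; "qpos": joint angles; "qd": joint speeds; "joint_efforts": joint torques, N m; "position": TCP position; "tool_rot": TCP orientation; "force": force on the tool from outside, world axes, zero at the start; "moment": the same for the moment, N m; "grip_width": finger opening in m; "finger_force": force on a finger pad.
Only numpy, scipy, OpenCV 4.12 (cv2) and the standard library are available. Lean on these libraries where they do the work, as an engineer would, in place of code of your own. Each camera call takes 0.05 s, during which the arm holds its last target. There are 200 camera calls.

TASK

Open up the folding tote by raising both of its side walls fully upright, then collect the two pressed briquettes from the press's sloping catch tray and lay them flat, side by side, on the tote's floor. The briquettes crumble and the tote's false floor may be set at any level, so feel for the floor: bring each one down level, set it down slowly and softly without dropping it even slightly or pressing it down hard. Leave the walls standing and the other things on the table undisturbed.

Things in the scene. Friction and masses are not known exactly. Their poses are not given: they have to be found in the camera images.
- tote: blue folding tote, fixed: tub 240 (own x) by 220 (own y) by 80 mm high, walls 6 mm; a side wall hinged on each y rim, folded inward; the x ends stay low. Origin: centre of the underside, on the table; z up. Inside, a grey sprung false floor: top anywhere from 14 to 58 mm above the table, not reported; gives 8 mm at 16 N. Raised walls reach 176 mm above the table, 208 mm apart.
- wall_left (a joint): angle of the tote's +y side wall, rad: 0 folded flat inward over the tub, 1.57 upright, stop at 1.6; a stiff hinge, it stays at any angle. Blue, 6 mm thick, 226 mm along the tote's x. A window from 30 to 79 mm from the hinge, 170 mm wide, lets fingers straddle the bar.
- wall_left_bar (a point): middle of that wall's orange round grip bar, 12 mm thick, 170 mm of it free, parallel to the tote's x axis, at the wall's free edge, 85 mm from the hinge line.
- wall_left_hinge (a point): middle of that wall's hinge line (parallel to the tote's x axis), at the tub's rim, 85 mm above the table.
- wall_right (a joint): angle of the tote's -y side wall, rad: 0 folded flat inward over the tub, 1.57 upright, stop at 1.6; a stiff hinge, it stays at any angle. Blue, 6 mm thick, 226 mm along the tote's x. A window from 30 to 79 mm from the hinge, 170 mm wide, lets fingers straddle the bar.
- wall_right_bar (a point): middle of that wall's orange round grip bar, 12 mm thick, 170 mm of it free, parallel to the tote's x axis, at the wall's free edge, 85 mm from the hinge line.
- wall_right_hinge (a point): middle of that wall's hinge line (parallel to the tote's x axis), at the tub's rim, 85 mm above the table.
- press: green benchtop briquette press, fixed. Its steel catch tray slopes down 25 degrees (0.436 rad) towards own -y, away from the 300 mm tall housing that begins at own y = +90 mm. Tray inside 230 mm wide (own x), 190 mm long on the slope, sides 28 mm high, lip at the low end 23 mm high. Origin: on the table under the middle of the tray; z up.
- tray (a point): centre of the tray's bed surface, 78 mm above the table (point axes are those of the press, not tilted).
- brick_a: brown pressed-sawdust briquette, 54 (own x) by 120 (own y) by 40 mm (own z), 0.17 to 0.35 kg, lying in the tray, long y axis up the slope, lower end at the lip. Origin: centre of its underside; own z, normal to the broad face, must end pointing up. At least 27 mm free on each long side.
- brick_b: brown pressed-sawdust briquette, 54 (own x) by 120 (own y) by 40 mm (own z), 0.17 to 0.35 kg, lying in the tray, long y axis up the slope, lower end at the lip. Origin: centre of its underside; own z, normal to the broad face, must end pointing up. At least 27 mm free on each long side.
- pump_bottle: stainless pump bottle, 68 mm across, 153 mm tall, bystander; origin centre of its underside.
- stopper: green glass bottle stopper, 48 mm across, 74 mm tall, bystander; origin centre of its underside.
- ring_dish: white ceramic ring dish, 90 mm across, 28 mm tall, bystander; origin centre of its underside.
- birch_round: birch craft round lying flat, 90 mm across, 16 mm thick, bystander; origin centre of its underside.
Not all that is in view belongs to the job. What is shaped like the brick_a but red is not meant. Leave any blue look-alike of the brick_b alone.

How it is judged:
On the way, in this order (a step that is already met when the one before it is completed fails the run):
1. both side walls of the tote stand upright (past 80 degrees) (value of joint each of wall_left, wall_right above 1.4 rad), for 0.2 s.
2. one briquette lies flat in the tote, on its floor (((x of brick_a in the frame of tote between -0.1 and 0.1 m and y of brick_a in the frame of tote between -0.1 and 0.1 m and z of brick_a in the frame of tote between 0 and 0.066 m and angle between brick_a's own z axis and vertical below 0.12 rad) or (x of brick_b in the frame of tote between -0.1 and 0.1 m and y of brick_b in the frame of tote between -0.1 and 0.1 m and z of brick_b in the frame of tote between 0 and 0.066 m and angle between brick_b's own z axis and vertical below 0.12 rad))), for 0.2 s.
At the end, for the whole second after the job is handed in: Both side walls stand past 1.4 rad; both briquettes rest inside the tote, centres within 100 mm of its centre in its x and y, undersides below 66 mm above the table and level with each other to 10 mm (not stacked), broad faces within 0.12 rad of level (all of step 1 and z of brick_a in the frame of brick_b between -0.01 and 0.01 m and x of brick_a in the frame of tote between -0.1 and 0.1 m and y of brick_a in the frame of tote between -0.1 and 0.1 m and z of brick_a in the frame of tote between 0 and 0.066 m and angle between each of brick_a, brick_b's own z axis and vertical below 0.12 rad and x of brick_b in the frame of tote between -0.1 and 0.1 m and y of brick_b in the frame of tote between -0.1 and 0.1 m and z of brick_b in the frame of tote between 0 and 0.066 m and linear speed of each of brick_a, brick_b below 0.02 m/s); the robot touches nothing.
It fails at once if a briquette is dropped into the tote (faster than 0.4 m/s, a fall of 8 mm, while its underside is within the tub, below 90 mm) ((x of brick_a in the frame of tote between -0.12 and 0.12 m and y of brick_a in the frame of tote between -0.11 and 0.11 m and z of brick_a in the frame of tote below 0.09 m and linear speed of brick_a above 0.4 m/s) or (x of brick_b in the frame of tote between -0.12 and 0.12 m and y of brick_b in the frame of tote between -0.11 and 0.11 m and z of brick_b in the frame of tote below 0.09 m and linear speed of brick_b above 0.4 m/s)).
It fails at once if a briquette is pressed against the tote with more than 38 N (contact force between any of brick_a, brick_b and tote above 38 N).
It fails at once if a briquette touches the tote while tilted more than 0.26 rad (15 degrees) from level ((contact force between brick_a and tote above 0.5 N and angle between brick_a's own z axis and vertical above 0.26 rad) or (contact force between brick_b and tote above 0.5 N and angle between brick_b's own z axis and vertical above 0.26 rad)).
It fails at once if a bystander (pump bottle, glass stopper, ring dish or birch round) is moved more than 30 mm or tipped (distance of any of pump_bottle, stopper, ring_dish, birch_round from where it was at the start of the episode above 0.03 m or angle between any of pump_bottle, stopper, ring_dish, birch_round's own z axis and vertical above 0.5 rad).
It also fails if it takes over 72 s, if anything falls off the work surface, if the arm or the gripper's body presses on something with over 40 N, if the wrist force passes 120 N, or if a joint passes its speed limit or range.

## Working session

There is one attempt and no reset: what is moved stays moved. The work goes in short steps, Python scripts to look and compute and a tool call to move; the robot and the scene stay as the last step left them, time stands still between calls to the robot, and variables do not carry over. Pictures are saved under pics/ and viewed, at most 14 in all, crops included, and the job is handed in when it is done.

Besides the shell and the picture viewer there is one more tool, called as name([rows], argument=value, ...), one row to a line, values as JSON. move_arm: Moves the arm, as the interface text tells. Shift numbers are shares of 0.02 m and turn numbers shares of 6 degrees, none past 1 either way. Its arguments: {"type":"object","properties":{"plan":{"type":"array"},"grip_force":{"type":"number"}},"required":["plan"]}

```bash
mkdir -p pics; ls; python3 - <<'E'
from workcell import observe, grab_frame
import cv2,json,numpy as np
np.set_printoptions(precision=4,suppress=True)
s=observe();print({k:np.round(v,3) for k,v in s.items()})
for n in("scene","top"):
    f=grab_frame(n);cv2.imwrite(f"pics/{n}0.png",f["color"][:,:,::-1])
    print(n,f["intrinsics"],f["position"],f["orientation"])
E
```

```text
pics
{'clock': np.float64(0.0), 'qpos': array([-1.272,  0.522, -0.036,  1.6  ,  0.021,  1.021, -0.113]), 'qd': array([ 0.   ,  0.   , -0.   , -0.   , -0.   , -0.001,  0.001]), 'joint_efforts': array([ -0.001, -92.71 ,   1.98 , -36.993,   0.018,   0.008,  -0.   ]), 'position': array([0.225, 0.583, 0.231]), 'tool_rot': array([-3.14 ,  0.   ,  2.773]), 'force': array([0.356, 0.154, 0.718]), 'moment': array([ 0.063, -0.016, -0.011]), 'finger_force': np.float64(0.0), 'grip_width': np.float64(0.085)}
scene [[419.9788   0.     278.2816]
 [  0.     419.9788 208.9625]
 [  0.       0.       1.    ]] [1.1873 0.2298 0.8481] [-2.4058 -0.0091  1.971 ]
top [[517.9628   0.     278.7259]
 [  0.     517.9628 207.8862]
 [  0.       0.       1.    ]] [ 0.3604 -0.0335  1.1961] [-2.9835 -0.007  -1.5929]
```

View pics/scene0.png

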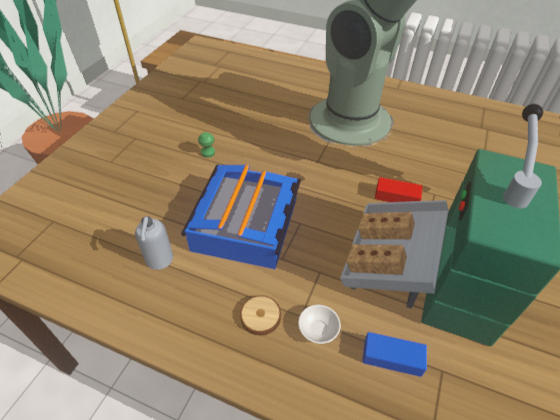

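View pics/top0.png

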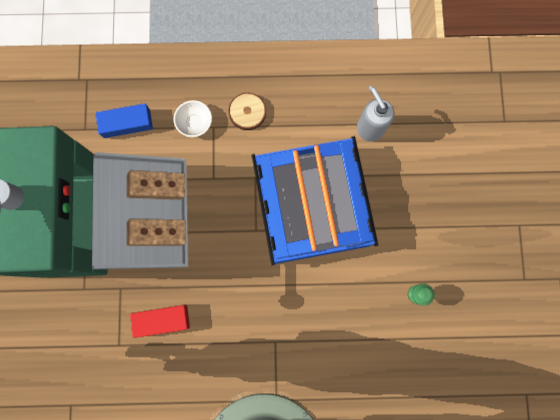

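The scene view shows the tote at about (243,215) with two orange bars, the press tray at (400,245) with two brown bricks in it at (387,226) and (377,260), the red look-alike at (400,190) and the blue one at (395,353). In the top view the bricks are at (157,185) and (157,232), red is at (160,321) and blue at (124,120). The two brown ones in the tray fit the description. I'll enlarge them to confirm and measure.

```bash
python3 - <<'E'
import cv2,numpy as np
t=cv2.imread("pics/top0.png");s=cv2.imread("pics/scene0.png")
def crop(im,x,y,w,h,k):
    c=cv2.resize(im[y:y+h,x:x+w],None,fx=k,fy=k,interpolation=cv2.INTER_CUBIC)
    for i in range(0,w,10):
        cv2.line(c,(i*k,0),(i*k,6 if (x+i)%50 else 14),(255,255,255),1)
        if (x+i)%20==0: cv2.putText(c,str(x+i),(i*k,24),0,.35,(255,255,255),1)
    for i in range(0,h,10):
        cv2.line(c,(0,i*k),(6,i*k),(255,255,255),1)
        if (y+i)%20==0: cv2.putText(c,str(y+i),(8,i*k+4),0,.35,(255,255,255),1)
    return c
def mont(a,b,n):
    h=max(a.shape[0],b.shape[0]);f=lambda c:cv2.copyMakeBorder(c,0,h-c.shape[0],0,0,0)
    m=np.hstack([f(a),f(b)]);print(m.shape);cv2.imwrite(n,m)
mont(crop(t,90,150,100,130,4),crop(s,340,195,100,100,4),"pics/tray_z.png")
mont(crop(t,250,130,130,140,3),crop(s,180,160,130,110,3),"pics/tote_z.png")
for n,im in(("top",t),("scene",s)):
    hsv=cv2.cvtColor(im,cv2.COLOR_BGR2HSV)
    m=cv2.inRange(hsv,(5,190,200),(18,255,255))
    N,l,st,c=cv2.connectedComponentsWithStats(m)
    for i in range(1,N):
        if st[i,4]>60:
            ys,xs=np.where(l==i);r=cv2.minAreaRect(np.c_[xs,ys].astype(np.float32));print(n,st[i],c[i],cv2.boxPoints(r).round(1).tolist())
E
```

```text
(520, 800, 3)
(420, 780, 3)
scene [219 165  29  63 228] [233.40350877 196.48684211] [[218.3000030517578, 226.6999969482422], [245.5, 164.39999389648438], [248.89999389648438, 165.8000030517578], [221.6999969482422, 228.1999969482422]]
scene [239 171  26  64 208] [251.72115385 203.14423077] [[238.0, 233.60000610351562], [262.8999938964844, 170.60000610351562], [266.1000061035156, 171.8000030517578], [241.1999969482422, 234.89999389648438]]
```

View pics/tray_z.png

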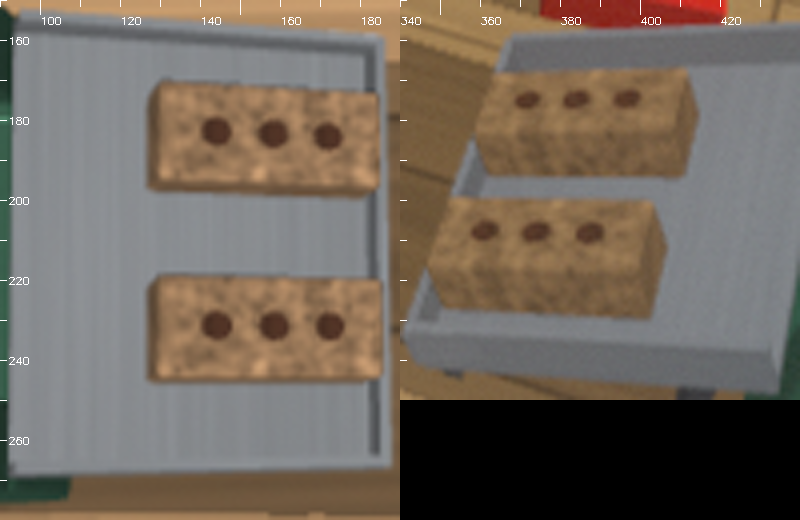

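View pics/tote_z.png

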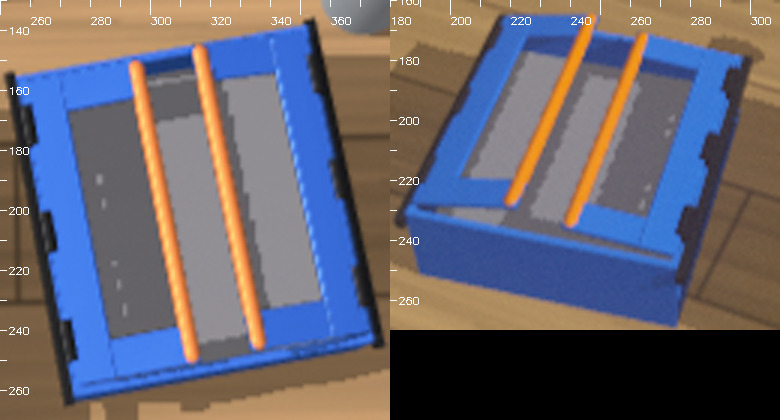

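The brown pair in the tray, each with three holes, is confirmed as brick_a and brick_b; the red and blue ones lie on the table. In the tote crop the bar ends and rim corners are readable: top view bars run (295.3,152)→(314,249) and (316.3,146.7)→(336,245). Now I'll triangulate.

```bash
cat > h.py <<'E'
import numpy as np,cv2
from scipy.spatial.transform import Rotation as R
np.set_printoptions(precision=4,suppress=True)
def cam(K,p,o): 
    Rw=R.from_euler("xyz",o).as_matrix() if np.size(o)==3 else np.array(o); return np.array(K),Rw,np.array(p)
T=cam([[517.9628,0,278.7259],[0,517.9628,207.8862],[0,0,1]],[0.3604,-0.0335,1.1961],[-2.9835,-0.007,-1.5929])
S=cam([[419.9788,0,278.2816],[0,419.9788,208.9625],[0,0,1]],[1.1873,0.2298,0.8481],[-2.4058,-0.0091,1.971])
def ray(c,uv): d=c[1]@np.linalg.inv(c[0])@[*uv,1]; return c[2],d/np.linalg.norm(d)
def tri(obs):
    A=np.zeros((3,3));b=np.zeros(3)
    L=[ray(c,uv) for c,uv in obs]
    for p,d in L: P=np.eye(3)-np.outer(d,d);A+=P;b+=P@p
    x=np.linalg.solve(A,b); return x,max(np.linalg.norm(np.cross(x-p,d)) for p,d in L)
def atz(c,uv,z): p,d=ray(c,uv); return p+d*(z-p[2])/d[2]
def proj(c,x): q=c[0]@c[1].T@(np.array(x)-c[2]); return q[:2]/q[2]
E
python3 - <<'E'
from h import *
H={"1(hi x)":[((144.25,182.75),(387.5,253.25)),((158.25,183.5),(374.25,253)),((172,184.25),(361,252.75))],
"2(lo x)":[((144.25,231.25),(396.75,219.75)),((158.5,231.25),(384,219.75)),((172.5,231.5),(371.75,219.75))]}
for k,v in H.items():
    for t,s in v: print(k,*tri([(T,t),(S,s)]))
for n,t,s in [("L+x",(295.3,152),(264.5,171.2)),("Lbar +x",(295.3,152),(239.6,234.2)),("Lbar -x",(314,249),(264.5,171.2)),("Rbar +x",(316.3,146.7),(220,227.5)),("Rbar -x",(336,245),(247,165))]:
    print(n,*tri([(T,t),(S,s)]), atz(T,t,.091),atz(S,s,.091))
# rim corners black hinge strips top view: left (254,155)-(273.5,264) right (355,137)-(377,245)
for n,t in [("LT",(254,155)),("LB",(273.5,264)),("RT",(354.5,137)),("RB",(376.5,245))]: print(n,atz(T,t,.085))
for n,t in [("tray LowEnd +x",(184.5,160)),("trayLow -x",(187,267)),("tray hi +x",(95,154)),("tray hi -x",(93,268)),]: print(n,atz(T,t,.07))
E
```

```text
1(hi x) [0.5938 0.2426 0.1086] 0.001193121594748914
1(hi x) [0.5943 0.2156 0.0956] 0.0012272653977246863
1(hi x) [0.5949 0.1881 0.0824] 0.0008338810297450167
2(lo x) [0.4895 0.2406 0.1081] 0.0010269035721615766
2(lo x) [0.4903 0.2131 0.0962] 0.0008933456349775288
2(lo x) [0.4906 0.1858 0.0839] 0.0008895852179573023
L+x [ 0.609  -0.0595  0.256 ] 0.018147569426592066 [ 0.66   -0.0843  0.091 ] [ 0.4436 -0.1169  0.091 ]
Lbar +x [ 0.6601 -0.0836  0.0895] 0.0008355227409242005 [ 0.66   -0.0843  0.091 ] [ 0.6609 -0.0822  0.091 ]
Lbar -x [ 0.4454 -0.1173  0.0926] 0.0011035251380750299 [ 0.4459 -0.1184  0.091 ] [ 0.4436 -0.1169  0.091 ]
Rbar +x [ 0.668  -0.1293  0.1007] 0.0008452594344870666 [ 0.6711 -0.1309  0.091 ] [ 0.6611 -0.1331  0.091 ]
Rbar -x [ 0.4523 -0.1639  0.1033] 0.0004134545078831164 [ 0.4535 -0.1658  0.091 ] [ 0.44  -0.17   0.091]
LT [0.6567 0.0068 0.085 ]
LB [ 0.4163 -0.0314  0.085 ]
RT [ 0.6933 -0.2171  0.085 ]
RB [ 0.4521 -0.2536  0.085 ]
tray LowEnd +x [0.6523 0.1625 0.07  ]
trayLow -x [0.4146 0.1556 0.07  ]
tray hi +x [0.6701 0.3621 0.07  ]
tray hi -x [0.4169 0.3579 0.07  ]
```

```bash
cat >> h.py <<'E'
def tool(yaw,tilt=0):
    """deg; tool down, heading yaw, then tipped about its own y by tilt"""
    return R.from_euler("xyz",[180,0,yaw],degrees=True)*R.from_euler("y",tilt,degrees=True)
def rows(p0,r0,legs):
    """legs: (pos, Rotation, n, grip); prints rounded rows"""
    out=[];p=np.array(p0,float);r=r0
    for P,Q,n,g in legs:
        for i in range(n):
            k=n-i
            d=r.inv().apply((np.array(P)-p)/k)/.02; w=(r.inv()*Q).as_rotvec(degrees=True)/k/6
            v=np.round(np.r_[d,w],2); 
            if abs(v).max()>1: print("OVER",v)
            out.append([*v.tolist(),g]); p=p+r.apply(v[:3]*.02); r=r*R.from_rotvec(v[3:]*6,degrees=True)
    for i,x in enumerate(out): print(i+1,str(x).replace("-0.0,","0,").replace("0.0,","0,"))
    print("end",p,r.as_euler("xyz",degrees=True)); return p,r
E
python3 - <<'E'
from h import *
from workcell import observe
s=observe();r0=R.from_euler("xyz",s["tool_rot"])
Q=tool(188.9)
rows(s["position"],r0,[([.335,.27,.30],Q,14,-.3),([.552,-.101,.17],Q,16,-.3)])
E
```

```text
OVER [-0.62 -1.01 -0.24 -0.   -0.   -0.36]
OVER [-0.59 -1.03 -0.25 -0.   -0.   -0.36]
OVER [-0.55 -1.05 -0.24 -0.   -0.   -0.36]
OVER [-0.51 -1.07 -0.25 -0.   -0.   -0.36]
OVER [-0.47 -1.09 -0.24 -0.   -0.   -0.35]
OVER [-0.42 -1.1  -0.25 -0.   -0.   -0.36]
OVER [-0.38 -1.12 -0.24 -0.   -0.   -0.35]
OVER [-0.34 -1.13 -0.25 -0.   -0.   -0.36]
OVER [-0.3  -1.14 -0.24 -0.   -0.   -0.35]
OVER [-0.26 -1.16 -0.25 -0.01 -0.   -0.36]
OVER [-0.49 -1.25  0.41  0.   -0.    0.  ]
OVER [-0.49 -1.25  0.41  0.   -0.    0.  ]
OVER [-0.49 -1.25  0.41  0.   -0.    0.  ]
OVER [-0.49 -1.25  0.41  0.   -0.    0.  ]
OVER [-0.49 -1.25  0.4   0.   -0.    0.  ]
OVER [-0.49 -1.25  0.41  0.   -0.    0.  ]
OVER [-0.49 -1.25  0.4   0.   -0.    0.  ]
OVER [-0.49 -1.25  0.41  0.   -0.    0.  ]
OVER [-0.49 -1.25  0.4   0.   -0.    0.  ]
OVER [-0.49 -1.25  0.41  0.   -0.    0.  ]
OVER [-0.49 -1.25  0.4   0.   -0.    0.  ]
OVER [-0.49 -1.25  0.41  0.   -0.    0.  ]
OVER [-0.49 -1.25  0.4   0.   -0.    0.  ]
OVER [-0.49 -1.25  0.41  0.   -0.    0.  ]
OVER [-0.49 -1.25  0.4   0.   -0.    0.  ]
OVER [-0.5  -1.26  0.41  
[... 603 characters left out ...]
0.01, 0, -0.36, -0.3]
15 [-0.49, -1.25, 0.41, 0, 0, 0, -0.3]
16 [-0.49, -1.25, 0.41, 0, 0, 0, -0.3]
17 [-0.49, -1.25, 0.41, 0, 0, 0, -0.3]
18 [-0.49, -1.25, 0.41, 0, 0, 0, -0.3]
19 [-0.49, -1.25, 0.4, 0, 0, 0, -0.3]
20 [-0.49, -1.25, 0.41, 0, 0, 0, -0.3]
21 [-0.49, -1.25, 0.4, 0, 0, 0, -0.3]
22 [-0.49, -1.25, 0.41, 0, 0, 0, -0.3]
23 [-0.49, -1.25, 0.4, 0, 0, 0, -0.3]
24 [-0.49, -1.25, 0.41, 0, 0, 0, -0.3]
25 [-0.49, -1.25, 0.4, 0, 0, 0, -0.3]
26 [-0.49, -1.25, 0.41, 0, 0, 0, -0.3]
27 [-0.49, -1.25, 0.4, 0, 0, 0, -0.3]
28 [-0.49, -1.25, 0.41, 0, 0, 0, -0.3]
29 [-0.49, -1.25, 0.4, 0, 0, 0, -0.3]
30 [-0.5, -1.26, 0.41, 0, 0, 0, -0.3]
end [ 0.5521 -0.101   0.1699] [ 179.992    -0.0247 -171.0728]
```

move_arm([
  [[-0.7,-0.85,-0.35,0,0,-0.5,-0.3],[-0.7,-0.9,-0.35,0,0,-0.5,-0.3],[-0.65,-0.9,-0.35,0,0,-0.5,-0.3],[-0.6,-0.9,-0.35,0,0,-0.5,-0.3],[-0.55,-0.95,-0.35,0,0,-0.5,-0.3],[-0.5,-1,-0.35,0,0,-0.5,-0.3],[-0.4,-1,-0.35,0,0,-0.5,-0.3],[-0.4,-1,-0.35,0,0,-0.5,-0.3],[-0.3,-1,-0.35,0,0,-0.5,-0.3],[-0.3,-1,-0.35,0,0,-0.5,-0.3]],
])

```text
clock: 1.1
position: [0.3014, 0.3779, 0.3014]
tool_rot: [-3.141, -0.0, -2.985]
force: [0.7, 0.7, 1.1]
grip_width: 0.0296
finger_force: 0.0
```

move_arm([
  [[-0.1,-1,0,0,0,0,-0.3],[-0.1,-1,0,0,0,0,-0.3],[-0.2,-1,0,0,0,0,-0.3],[-0.3,-1,0,0,0,0,-0.3],[-0.3,-1,0,0,0,0,-0.3],[-0.4,-1,0,0,0,0,-0.3],[-0.4,-1,0,0,0,0,-0.3],[-0.4,-1,0,0,0,0,-0.3],[-0.4,-1,0,0,0,0,-0.3],[-0.4,-1,0,0,0,0,-0.3]],
])

```text
clock: 2.1
position: [0.3916, 0.1896, 0.3012]
tool_rot: [-3.141, -0.0, -2.987]
force: [-0.6, -0.2, 0.1]
grip_width: 0.0302
finger_force: 0.0
```

move_arm([
  [[-0.4,-1,0,0,0,0,-0.3],[-0.4,-1,0.2,0,0,0,-0.3],[-0.4,-1,0.3,0,0,0,-0.3],[-0.4,-1,0.5,0,0,0,-0.3],[-0.4,-1,0.5,0,0,0,-0.3],[-0.4,-1,0.5,0,0,0,-0.3],[-0.4,-1,0.5,0,0,0,-0.3],[-0.4,-1,0.5,0,0,0,-0.3],[-0.4,-1,0.5,0,0,0,-0.3],[-0.4,-1,0.5,0,0,0,-0.3]],
])

```text
clock: 3.1
position: [0.5015, 0.0044, 0.2207]
tool_rot: [3.142, -0.0, -2.987]
force: [0.8, 0.7, 0.6]
grip_width: 0.0299
finger_force: 0.0
```

```bash
python3 - <<'E'
from h import *
from workcell import observe,grab_frame
s=observe();print(s["position"],s["qpos"])
f=grab_frame("wrist");print(f["tool_from_camera"],f["intrinsics"]);cv2.imwrite("pics/w1.png",f["color"][:,:,::-1])
rows(s["position"],R.from_euler("xyz",s["tool_rot"]),[([.552,-.1015,.13],tool(188.9),10,-.3)])
E
```

```text
[0.5015 0.0044 0.2207] [-0.2755  0.3444  0.1889  1.939  -0.0833  0.866   1.6822]
[[-0.0003 -0.9625 -0.2713  0.0688]
 [ 1.     -0.0008  0.0018 -0.0003]
 [-0.002  -0.2713  0.9625 -0.1429]
 [ 0.      0.      0.      1.    ]] [[315.9064   0.     279.3481]
 [  0.     315.9064 208.1258]
 [  0.       0.       1.    ]]
1 [-0.17, -0.56, 0.45, 0, 0, 0, -0.3]
2 [-0.17, -0.56, 0.45, 0, 0, 0, -0.3]
3 [-0.17, -0.56, 0.45, 0, 0, 0, -0.3]
4 [-0.17, -0.56, 0.46, 0, 0, 0, -0.3]
5 [-0.17, -0.56, 0.45, 0, 0, 0, -0.3]
6 [-0.17, -0.56, 0.46, 0, 0, 0, -0.3]
7 [-0.17, -0.57, 0.45, 0, 0, 0, -0.3]
8 [-0.16, -0.56, 0.46, 0, 0, 0, -0.3]
9 [-0.17, -0.57, 0.45, 0, 0, 0, -0.3]
10 [-0.16, -0.56, 0.46, 0, 0, 0, -0.3]
end [ 0.552  -0.1014  0.1299] [ 179.9998   -0.023  -171.1291]
```

move_arm([
  [[-0.2,-0.6,0.4,0,0,0,-0.3],[-0.2,-0.6,0.4,0,0,0,-0.3],[-0.2,-0.6,0.4,0,0,0,-0.3],[-0.2,-0.6,0.4,0,0,0,-0.3],[-0.2,-0.6,0.4,0,0,0,-0.3],[-0.2,-0.6,0.4,0,0,0,-0.3],[-0.2,-0.6,0.4,0,0,0,-0.3],[-0.15,-0.6,0.4,0,0,0,-0.3],[-0.1,-0.5,0.4,0,0,0,-0.3],[0,-0.3,0.4,0,0,0,-0.3]],
])

```text
clock: 4.15
position: [0.5514, -0.1014, 0.1406]
tool_rot: [-3.141, 0.0, -2.987]
force: [-0.0, 0.1, 0.7]
grip_width: 0.03
finger_force: 0.0
```

```bash
python3 - <<'E'
from h import *
from workcell import observe,grab_frame
s=observe();print(s["position"])
f=grab_frame("wrist");im=np.ascontiguousarray(f["color"][:,:,::-1])
M=np.array(f["tool_from_camera"]);Rt=R.from_euler("xyz",s["tool_rot"]).as_matrix()
C=(np.array(f["intrinsics"]),Rt@M[:3,:3],s["position"]+Rt@M[:3,3])
m=cv2.inRange(cv2.cvtColor(im,cv2.COLOR_BGR2HSV),(5,190,150),(18,255,255))
N,l,st,c=cv2.connectedComponentsWithStats(m)
ty=np.array([-.1547,.988])
for i in range(1,N):
    if st[i,4]>150:
        ys,xs=np.where(l==i)
        # row whose ray is nearest the image centre
        print(st[i],[ (int(y),round(xs[ys==y].mean(),1),atz(C,(xs[ys==y].mean(),y),.092).round(4), round(ty@(atz(C,(xs[ys==y].mean(),y),.092)[:2]-s["position"][:2]),4)) for y in np.linspace(ys.min()+5,ys.max()-5,3).astype(int)])
cv2.imwrite("pics/w2.png",im)
E
```

```text
[ 0.5514 -0.1014  0.1406]
[ 179   34   36  253 1597] [(39, np.float64(181.0), array([ 0.45  , -0.1715,  0.092 ]), np.float64(-0.0535)), (160, np.float64(190.0), array([ 0.5152, -0.1615,  0.092 ]), np.float64(-0.0538)), (281, np.float64(200.0), array([ 0.5953, -0.1486,  0.092 ]), np.float64(-0.0534))]
[ 270   39   14  318 1691] [(44, np.float64(274.0), array([ 0.4446, -0.1209,  0.092 ]), np.float64(-0.0027)), (197, np.float64(274.5), array([ 0.5301, -0.1077,  0.092 ]), np.float64(-0.0029)), (351, np.float64(276.5), array([ 0.6429, -0.0892,  0.092 ]), np.float64(-0.0021))]
```

View pics/w2.png

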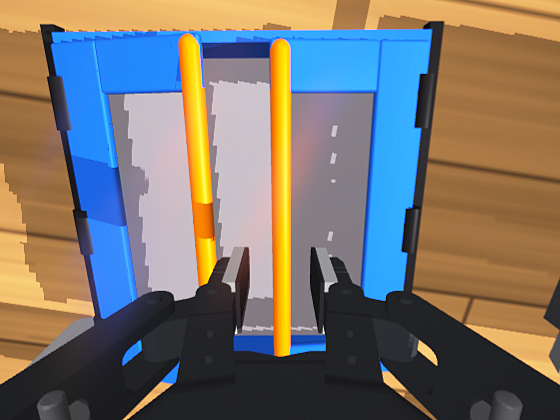

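The wrist view shows the left bar at column ~281, centred between the pads (camera centre 279), with free gaps on both sides. I'll go down onto it.

move_arm([
  [[0,0,0.6,0,0,0,-0.3],[0,0,0.6,0,0,0,-0.3],[0,0,0.6,0,0,0,-0.3],[0,0,0.6,0,0,0,-0.3],[0,0,0.5,0,0,0,-0.3],[0,0,0.4,0,0,0,-0.3],[0,0,0,0,0,0,-1],[0,0,0,0,0,0,-1],[0,0,0,0,0,0,-1],[0,0,0,0,0,0,-1]],
], grip_force=60)

```text
clock: 5.2
position: [0.5508, -0.1003, 0.0754]
tool_rot: [3.141, -0.0, -2.987]
force: [-3.4, 0.5, -4.3]
grip_width: 0.0099
finger_force: 58.4
```

```bash
python3 - <<'E'
from h import *
for t0 in(.07,.2):
    a=np.linspace(t0,1.57,11); print(np.c_[-np.diff(np.cos(a)),-np.diff(np.sin(a))].round(4)*85/20)
E
```

```text
[[ 0.0922 -0.6303]
 [ 0.1853 -0.6095]
 [ 0.2741 -0.575 ]
 [ 0.357  -0.5274]
 [ 0.4318 -0.4684]
 [ 0.4968 -0.3982]
 [ 0.5508 -0.3196]
 [ 0.5925 -0.2337]
 [ 0.6209 -0.1428]
 [ 0.635  -0.048 ]]
[[ 0.1543 -0.561 ]
 [ 0.2295 -0.5346]
 [ 0.3005 -0.4981]
 [ 0.3655 -0.4526]
 [ 0.4242 -0.3982]
 [ 0.4743 -0.3366]
 [ 0.5159 -0.269 ]
 [ 0.5478 -0.1959]
 [ 0.5695 -0.119 ]
 [ 0.5806 -0.0404]]
```

move_arm([
  [[0,0.09,-0.63,0,0,0,-1],[0,0.18,-0.61,0,0,0,-1],[0,0.27,-0.58,0,0,0,-1],[0,0.36,-0.53,0,0,0,-1],[0,0.43,-0.47,0,0,0,-1],[0,0.5,-0.4,0,0,0,-1],[0,0.55,-0.32,0,0,0,-1],[0,0.59,-0.23,0,0,0,-1],[0,0.62,-0.14,0,0,0,-1],[0,0.63,-0.05,0,0,0,-1]],
])

```text
clock: 6.2
position: [0.5407, -0.017, 0.1571]
tool_rot: [-3.14, 0.007, -2.988]
force: [15.8, -3.4, 6.8]
grip_width: 0.0095
finger_force: 61.0
```

move_arm([
  [[0,0,0,0,0,0,-0.3],[0,0,0,0,0,0,-0.3],[0,0,-0.9,0,0,0,-0.3],[0,0,-0.9,0,0,0,-0.3],[0,0,-0.9,0,0,0,-0.3],[0,0,-0.8,0,0,0,-0.3],[0,-0.9,0,0,0,0,-0.3],[0,-0.9,0,0,0,0,-0.3],[0,-0.9,0,0,0,0,-0.3],[0,-0.9,0,0,0,0,-0.3]],
])

```text
clock: 7.2
position: [0.5491, -0.0894, 0.2248]
tool_rot: [-3.142, 0.0, -2.988]
force: [-0.4, 0.0, -0.4]
grip_width: 0.0301
finger_force: 0.0
```

move_arm([
  [[0,-0.8,0.2,0,0,0,-0.3],[0,-0.8,0.4,0,0,0,-0.3],[0,-0.8,0.6,0,0,0,-0.3],[0,-0.5,0.6,0,0,0,-0.3],[0,-0.1,0.6,0,0,0,-0.3],[0,0,0.6,0,0,0,-0.3],[0,0,0.6,0,0,0,-0.3],[0,0,0.5,0,0,0,-0.3],[0,0,0,0,0,0,-0.3],[0,0,0,0,0,0,-0.3]],
])

```text
clock: 8.2
position: [0.5585, -0.1472, 0.1425]
tool_rot: [3.142, -0.0, -2.986]
force: [-0.3, -0.0, 0.1]
grip_width: 0.0299
finger_force: 0.0
```

```bash
cat >> h.py <<'E'
def wrist():
    from workcell import observe,grab_frame
    s=observe();f=grab_frame("wrist");im=np.ascontiguousarray(f["color"][:,:,::-1])
    M=np.array(f["tool_from_camera"]);Rt=R.from_euler("xyz",s["tool_rot"]).as_matrix()
    return s,im,(np.array(f["intrinsics"]),Rt@M[:3,:3],s["position"]+Rt@M[:3,3])
E
python3 - <<'E'
from h import *
s,a,C=wrist();from workcell import grab_frame
b=grab_frame("scene")["color"][:,:,::-1]
print(s["position"])
b=cv2.resize(b[100:310,150:360],(400,400)); a=cv2.resize(a,(400,300));a=cv2.copyMakeBorder(a,0,100,0,0,0)
cv2.imwrite("pics/m3.png",np.hstack([a,b]))
for z in(.092,.102): 
    g=np.array([.5597,-.148,z]);print(proj(C,g)/1.4, proj(C,s["position"]-[0,0,s["position"][2]-z])/1.4)
E
```

```text
[ 0.5585 -0.1472  0.1425]
[198.313  164.8731] [199.4225 163.7957]
[198.2759 168.801 ] [199.4401 167.6761]
```

View pics/m3.png

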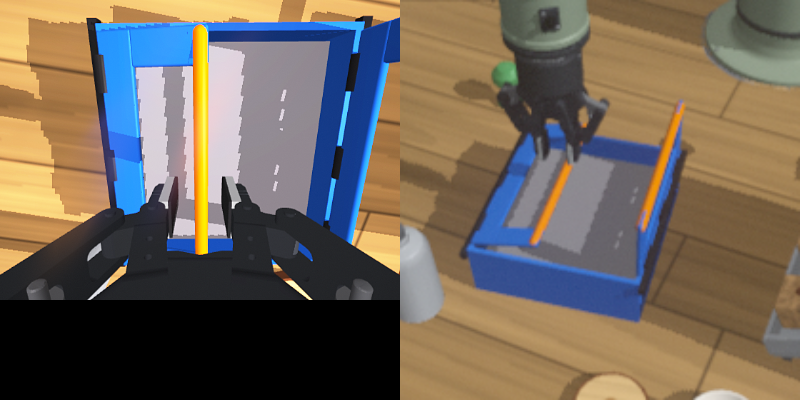

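The left wall stands upright and the right bar is centred between the pads (column ~201 against 199). I'll grip and raise it.

move_arm([
  [[0,0,0.6,0,0,0,-0.3],[0,0,0.6,0,0,0,-0.3],[0,0,0.6,0,0,0,-0.3],[0,0,0.6,0,0,0,-0.3],[0,0,0.5,0,0,0,-0.3],[0,0,0.2,0,0,0,-0.3],[0,0,0,0,0,0,-1],[0,0,0,0,0,0,-1],[0,0,0,0,0,0,-1],[0,0,0,0,0,0,-1]],
])

```text
clock: 9.3
position: [0.5581, -0.1464, 0.0807]
tool_rot: [3.14, -0.001, -2.986]
force: [-2.3, 5.4, -2.4]
grip_width: 0.0106
finger_force: 58.3
```

move_arm([
  [[0,-0.12,-0.6,0,0,0,-1],[0,-0.2,-0.58,0,0,0,-1],[0,-0.28,-0.54,0,0,0,-1],[0,-0.36,-0.49,0,0,0,-1],[0,-0.43,-0.43,0,0,0,-1],[0,-0.49,-0.37,0,0,0,-1],[0,-0.53,-0.29,0,0,0,-1],[0,-0.57,-0.21,0,0,0,-1],[0,-0.59,-0.13,0,0,0,-1],[0,-0.6,-0.05,0,0,0,-1]],
])

```text
clock: 10.3
position: [0.5713, -0.2291, 0.154]
tool_rot: [3.14, -0.001, -2.986]
force: [8.7, 6.5, -17.9]
grip_width: 0.0098
finger_force: 60.4
```

move_arm([
  [[0,0,0,0,0,0,-0.3],[0,0,0,0,0,0,-0.3],[0,0,-0.9,0,0,0,-0.3],[0,0,-0.9,0,0,0,-0.3],[0,0,-0.9,0,0,0,-0.3],[0,0,-0.9,0,0,0,-0.3],[0,0,-0.9,0,0,0,-0.3],[0,0.5,-0.4,0,0,1,0.65],[0,0.9,-0.4,0,0,1,0.65],[-0.1,0.9,-0.2,0,0,1,0.65]],
], grip_force=50)

```text
clock: 11.3
position: [0.5716, -0.1838, 0.2661]
tool_rot: [3.142, 0.002, 2.977]
force: [0.2, 0.0, -0.1]
grip_width: 0.0703
finger_force: 0.0
```

```bash
python3 - <<'E'
from h import *
from workcell import observe
s=observe();r0=R.from_euler("xyz",s["tool_rot"]);print(s["position"],s["qpos"])
rows(s["position"],r0,[([.59,.02,.26],tool(91.2,0),14,.65),([.595,.189,.153],tool(91.2,25),9,.65)])
E
```

```text
[ 0.5716 -0.1838  0.2661] [-0.0036  0.4633  0.311   1.6421 -0.1578  1.0591  1.7601]
1 [0.05, 0.73, 0.02, 0, 0, 0.94, 0.65]
2 [0.13, 0.72, 0.02, 0, 0, 0.95, 0.65]
3 [0.2, 0.7, 0.02, 0, 0, 0.94, 0.65]
4 [0.26, 0.68, 0.02, 0, 0, 0.95, 0.65]
5 [0.33, 0.65, 0.02, 0, 0, 0.94, 0.65]
6 [0.39, 0.62, 0.02, 0, 0, 0.95, 0.65]
7 [0.45, 0.57, 0.02, 0, 0, 0.94, 0.65]
8 [0.51, 0.53, 0.02, 0, 0, 0.95, 0.65]
9 [0.56, 0.47, 0.02, 0, 0, 0.94, 0.65]
10 [0.6, 0.42, 0.03, 0, 0, 0.95, 0.65]
11 [0.64, 0.35, 0.02, 0, 0, 0.94, 0.65]
12 [0.67, 0.29, 0.03, 0.01, 0, 0.95, 0.65]
13 [0.7, 0.22, 0.02, 0, 0, 0.94, 0.65]
14 [0.71, 0.15, 0.02, 0.01, 0.01, 0.95, 0.65]
15 [0.94, 0.05, 0.6, 0, 0.46, 0, 0.65]
16 [0.91, 0.05, 0.64, 0, 0.46, 0, 0.65]
17 [0.88, 0.05, 0.68, 0, 0.46, 0, 0.65]
18 [0.84, 0.05, 0.72, 0, 0.46, 0, 0.65]
19 [0.81, 0.05, 0.76, 0, 0.46, 0, 0.65]
20 [0.77, 0.04, 0.8, 0, 0.47, 0, 0.65]
21 [0.73, 0.05, 0.84, 0, 0.46, 0, 0.65]
22 [0.68, 0.04, 0.88, 0, 0.47, 0, 0.65]
23 [0.64, 0.05, 0.9, 0, 0.46, 0, 0.65]
end [0.595  0.1889 0.1531] [-179.9835  -24.9859   91.1838]
```

move_arm([
  [[0.05,0.73,0,0,0,0.95,0.65],[0.13,0.72,0,0,0,0.95,0.65],[0.2,0.7,0,0,0,0.95,0.65],[0.26,0.68,0,0,0,0.95,0.65],[0.33,0.65,0,0,0,0.95,0.65],[0.39,0.62,0,0,0,0.95,0.65],[0.45,0.57,0,0,0,0.95,0.65],[0.5,0.53,0,0,0,0.95,0.65],[0.56,0.47,0,0,0,0.95,0.65],[0.6,0.42,0,0,0,0.95,0.65]],
])

```text
clock: 12.3
position: [0.5848, -0.0378, 0.2653]
tool_rot: [3.14, -0.0, 1.984]
force: [-0.6, -0.1, 1.0]
grip_width: 0.0702
finger_force: 0.0
```

move_arm([
  [[0.75,0.35,0.1,0,0,0.95,0.65],[0.75,0.3,0.1,0,0,0.95,0.65],[0.75,0.22,0.1,0,0,0.95,0.65],[0.75,0.15,0.1,0,0,0.95,0.65],[0.8,0.05,0.4,0,0.5,0,0.65],[0.8,0.05,0.5,0,0.5,0,0.65],[0.8,0.05,0.6,0,0.5,0,0.65],[0.8,0.05,0.6,0,0.5,0,0.65],[0.8,0.05,0.6,0,0.5,0,0.65],[0.8,0.05,0.6,0,0.5,0,0.65]],
])

```text
clock: 13.3
position: [0.5925, 0.1299, 0.2045]
tool_rot: [3.14, -0.317, 1.59]
force: [0.3, 0.1, 0.1]
grip_width: 0.0703
finger_force: 0.0
```

```bash
python3 - <<'E'
from h import *
s,a,C=wrist();r0=R.from_euler("xyz",s["tool_rot"]);print(s["position"],r0.as_euler("xyz",degrees=True),s["qpos"])
rows(s["position"],r0,[([.595,.189,.153],tool(91.2,25),8,.65)])
cv2.imwrite("pics/w4.png",a)
for p in[(.5938,.2426,.1086),(.5943,.2156,.0956),(.5949,.1881,.0824),(.4895,.2406,.1081),(.4903,.2131,.0962),(.4906,.1858,.0839)]: print(proj(C,p))
np.save("C4.npy",np.array([*C[1].ravel(),*C[2]]))
E
```

```text
[0.5925 0.1299 0.2045] [179.9365 -18.1502  91.1023] [-0.4361  0.5593  0.4226  1.742  -0.6641  0.9755  0.3531]
1 [0.25, 0.02, 0.42, 0, 0.14, 0, 0.65]
2 [0.24, 0.02, 0.42, 0, 0.14, 0, 0.65]
3 [0.24, 0.02, 0.43, 0, 0.14, 0, 0.65]
4 [0.23, 0.02, 0.43, 0, 0.14, 0, 0.65]
5 [0.23, 0.02, 0.44, 0, 0.15, 0, 0.65]
6 [0.22, 0.03, 0.44, 0.01, 0.14, 0, 0.65]
7 [0.21, 0.02, 0.44, 0, 0.15, -0.01, 0.65]
8 [0.2, 0.03, 0.44, 0.01, 0.14, 0, 0.65]
end [0.595  0.1889 0.153 ] [-179.972   -24.9901   91.1739]
[283.4748 108.8277]
[283.2744 145.5827]
[283.1904 179.8397]
[155.3764 109.0694]
[160.638  146.0376]
[165.101  179.9984]
```

View pics/w4.png

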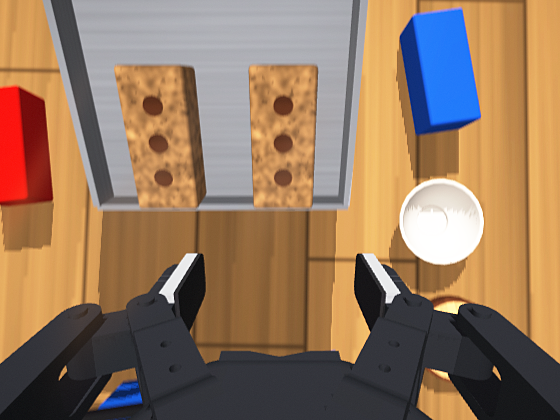

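The wrist view shows brick 1 with holes at (283,105), (283,142.5) and (283,177), within 3 px of prediction; brick 2's are at (152,105), (158,143) and (163,177.5). I'll refine the position with all three views.

```bash
python3 - <<'E'
from h import *
from workcell import observe
v=np.load("C4.npy");W=(np.array([[315.9064,0,279.3481],[0,315.9064,208.1258],[0,0,1]]),v[:9].reshape(3,3),v[9:])
O=[((144.25,182.75),(387.5,253.25),(283,105)),((158.25,183.5),(374.25,253),(283,142.5)),((172,184.25),(361,252.75),(283,177)),
((144.25,231.25),(396.75,219.75),(152,105)),((158.5,231.25),(384,219.75),(158,143)),((172.5,231.5),(371.75,219.75),(163,177.5))]
for t,s,w in O: print(*tri([(T,t),(S,s),(W,w)]),tri([(T,t),(W,w)])[0],tri([(S,s),(W,w)])[0])
s=observe();r0=R.from_euler("xyz",s["tool_rot"])
n=-tool(91.2,25).as_matrix()[:,2];top=np.array([.5943,.217,.097]);print(n,top-.038*n)
rows(s["position"],r0,[(top+.05*n,tool(91.2,25),8,.65),(top-.038*n,tool(91.2,25),8,.65)])
E
```

```text
[0.5937 0.2434 0.1096] 0.002162037829018814 [0.5925 0.24   0.1198] [0.5937 0.2445 0.1097]
[0.5943 0.2164 0.0961] 0.0020682225952619797 [0.5937 0.215  0.101 ] [0.5942 0.2174 0.0965]
[0.5948 0.189  0.0826] 0.0016579217355217892 [0.5951 0.1894 0.0802] [0.5949 0.1897 0.0831]
[0.4891 0.2413 0.1096] 0.002423609120895212 [0.4893 0.2396 0.115 ] [0.4875 0.2427 0.1078]
[0.4898 0.2138 0.0971] 0.0020180158638650136 [0.49   0.2128 0.1012] [0.4882 0.2149 0.0952]
[0.4901 0.1864 0.0844] 0.0018264682203833387 [0.4902 0.1859 0.0872] [0.4885 0.1873 0.0825]
[ 0.0089 -0.4225  0.9063] [0.594  0.2331 0.0626]
1 [0.26, 0.03, 0.49, 0, 0.14, 0, 0.65]
2 [0.25, 0.03, 0.49, 0, 0.14, 0, 0.65]
3 [0.25, 0.02, 0.49, 0, 0.14, 0, 0.65]
4 [0.24, 0.03, 0.5, 0, 0.14, 0, 0.65]
5 [0.23, 0.02, 0.5, 0, 0.14, 0, 0.65]
6 [0.22, 0.03, 0.5, 0, 0.14, 0, 0.65]
7 [0.22, 0.02, 0.51, 0, 0.13, -0.01, 0.65]
8 [0.21, 0.03, 0.51, 0, 0.14, 0, 0.65]
9 [0, 0, 0.55, 0, 0, 0, 0.65]
10 [0, 0, 0.55, 0, 0, 0, 0.65]
11 [0, 0, 0.55, 0, 0, 0, 0.65]
12 [0, 0, 0.55, 0, 0, 0, 0.65]
13 [0, 0, 0.55, 0, 0, 0, 0.65]
14 [0, 0, 0.55, 0, 0, 0, 0.65]
15 [0, 0, 0.55, 0, 0, 0, 0.65]
16 [0, 0, 0.55, 0, 0, 0, 0.65]
end [0.5939 0.2331 0.0626] [-179.9716  -25.0135   91.1753]
```

move_arm([
  [[0.26,0.03,0.5,0,0.14,0,0.65],[0.25,0.03,0.5,0,0.14,0,0.65],[0.25,0.02,0.5,0,0.14,0,0.65],[0.24,0.03,0.5,0,0.14,0,0.65],[0.23,0.02,0.5,0,0.14,0,0.65],[0.22,0.03,0.5,0,0.14,0,0.65],[0.22,0.02,0.5,0,0.14,0,0.65],[0.21,0.03,0.5,0,0.14,0,0.65],[0,0,0.2,0,0,0,0.65],[0,0,0,0,0,0,0.65]],
])

```text
clock: 14.35
position: [0.5953, 0.1945, 0.1381]
tool_rot: [-3.141, -0.431, 1.589]
force: [0.7, -0.5, 0.7]
grip_width: 0.0707
finger_force: 0.0
```

```bash
python3 - <<'E'
from h import *
s,a,C=wrist();r0=R.from_euler("xyz",s["tool_rot"]);print(s["position"],r0.as_euler("xyz",degrees=True))
n=-tool(91.2,25).as_matrix()[:,2];top=np.array([.5943,.217,.097])
rows(s["position"],r0,[(top-.036*n,tool(91.2,25),8,.65)])
cv2.imwrite("pics/w5.png",a)
E
```

```text
[0.5953 0.1945 0.1381] [-179.9494  -24.7062   91.0543]
1 [0.02, 0, 0.52, 0, 0.01, 0, 0.65]
2 [0.02, 0, 0.52, 0, 0.01, 0, 0.65]
3 [0.02, 0, 0.52, 0, 0, 0, 0.65]
4 [0.02, -0.01, 0.52, 0, 0.01, 0, 0.65]
5 [0.02, 0, 0.51, 0, 0, -0.01, 0.65]
6 [0.02, -0.01, 0.52, 0, 0.01, 0, 0.65]
7 [0.02, 0, 0.51, 0, 0, -0.01, 0.65]
8 [0.02, -0.01, 0.52, 0, 0.01, 0, 0.65]
end [0.5939 0.2322 0.0643] [179.9949 -25.0062  91.1864]
```

View pics/w5.png

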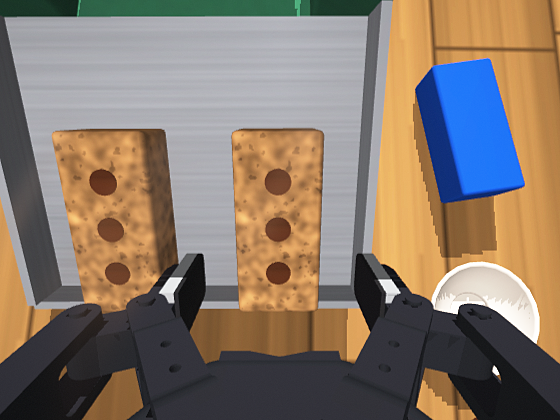

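Brick 1 is centred at column 278 (tool centre 279) with room for the fingers on both sides. Going down.

move_arm([
  [[0.02,0,0.5,0,0,0,0.55],[0.02,0,0.5,0,0,0,0.55],[0.02,0,0.5,0,0,0,0.55],[0.02,0,0.5,0,0.05,0,0.55],[0.02,0,0.5,0,0,0,0.55],[0.02,0,0.5,0,0,0,0.55],[0.02,0,0.4,0,0,0,0.55],[0.02,0,0.3,0,0,0,0.55],[0,0,0.2,0,0,0,0.55],[0,0,0,0,0,0,0.55]],
])

```text
clock: 15.4
position: [0.5947, 0.2303, 0.0689]
tool_rot: [-3.141, -0.437, 1.589]
force: [-0.2, -0.2, 0.1]
grip_width: 0.0663
finger_force: 0.0
```

move_arm([
  [[0,0,0.15,0,0,0,0.55],[0,0,0.1,0,0,0,0.55],[0,0,0,0,0,0,-0.1],[0,0,0,0,0,0,-0.1],[0,0,0,0,0,0,-0.1],[0,0,0,0,0,0,-0.1],[0,0,0,0,0,0,-0.1],[0,0,-0.1,0,0,0,-0.1],[0,0,-0.2,0,0,0,-0.1],[0,0,-0.3,0,0,0,-0.1]],
], grip_force=60)

```text
clock: 16.4
position: [0.5948, 0.2271, 0.0758]
tool_rot: [-3.141, -0.437, 1.589]
force: [0.3, 0.4, -1.7]
grip_width: 0.0536
finger_force: 63.3
```

```bash
python3 - <<'E'
from h import *
from workcell import observe
s=observe();r0=R.from_euler("xyz",s["tool_rot"]);print(s["position"],s["force"])
n=-r0.as_matrix()[:,2]
rows(s["position"],r0,[(s["position"]+.085*n,r0,6,-.1),([.602,.06,.27],tool(95,0),9,-.1),([.6098,-.1152,.27],tool(98.9),12,-.1),([.6098,-.1152,.18],tool(98.9),3,-.1)])
E
```

```text
[0.5948 0.2271 0.0758] [ 0.2571  0.3749 -1.6986]
OVER [-0.  -0.   1.5 -0.   0.  -0. ]
OVER [-0.  -0.   1.5 -0.   0.  -0. ]
OVER [-0.  -0.   1.5 -0.   0.  -0. ]
1 [0, 0, -0.71, 0, 0, 0, -0.1]
2 [0, 0, -0.71, 0, 0, 0, -0.1]
3 [0, 0, -0.71, 0, 0, 0, -0.1]
4 [0, 0, -0.71, 0, 0, 0, -0.1]
5 [0, 0, -0.71, 0, 0, 0, -0.1]
6 [0, 0, -0.7, 0, 0, 0, -0.1]
7 [-0.39, 0.02, -0.9, 0.02, -0.46, -0.07, -0.1]
8 [-0.43, 0.02, -0.88, 0.01, -0.46, -0.07, -0.1]
9 [-0.47, 0.01, -0.86, 0.02, -0.46, -0.07, -0.1]
10 [-0.51, 0.01, -0.83, 0.01, -0.46, -0.07, -0.1]
11 [-0.55, 0, -0.81, 0.02, -0.47, -0.07, -0.1]
12 [-0.59, 0, -0.78, 0.01, -0.46, -0.07, -0.1]
13 [-0.63, -0.01, -0.75, 0.02, -0.47, -0.07, -0.1]
14 [-0.66, -0.01, -0.72, 0.01, -0.46, -0.08, -0.1]
15 [-0.69, -0.02, -0.68, 0.02, -0.47, -0.07, -0.1]
16 [-0.73, -0.03, 0, 0, 0, -0.05, -0.1]
17 [-0.73, -0.03, 0, 0, 0, -0.05, -0.1]
18 [-0.73, -0.04, 0, 0, 0, -0.06, -0.1]
19 [-0.73, -0.04, 0, 0, 0, -0.05, -0.1]
20 [-0.73, -0.05, 0, 0, 0, -0.06, -0.1]
21 [-0.73, -0.05, 0, 0, 0, -0.05, -0.1]
22 [-0.73, -0.06, 0, 0, 0, -0.06, -0.1]
23 [-0.73, -0.06, 0, 0, 0, -0.05, -0.1]
24 [-0.73, -0.06, 0, 0, 0, -0.06, -0.1]
25 [-0.73, -0.07, 0, 0, 0, -0.05, -0.1]
26 [-0.72, -0.07, 0, 0, 0, -0.06, -0.1]
27 [-0.72, -0.08, 0, 0, 0, -0.05, -0.1]
28 [0, 0, 1.5, 0, 0, 0, -0.1]
29 [0, 0, 1.5, 0, 0, 0, -0.1]
30 [0, 0, 1.5, 0, 0, 0, -0.1]
end [ 0.6098 -0.1151  0.18  ] [-179.9833    0.0114   98.8794]
```

move_arm([
  [[0,0,-0.6,0,0,0,-0.1],[0,0,-0.8,0,0,0,-0.1],[0,0,-0.8,0,0,0,-0.1],[0,0,-0.7,0,0,0,-0.1],[0,0,-0.7,0,0,0,-0.1],[0,0,-0.65,0,0,0,-0.1],[-0.4,0.02,-0.9,0.02,-0.46,-0.07,-0.1],[-0.43,0.02,-0.88,0.01,-0.46,-0.07,-0.1],[-0.47,0.01,-0.86,0.02,-0.46,-0.07,-0.1],[-0.51,0.01,-0.83,0.01,-0.46,-0.07,-0.1]],
])

```text
clock: 17.4
position: [0.5984, 0.1318, 0.2058]
tool_rot: [3.138, -0.242, 1.62]
force: [0.0, 0.6, -1.3]
grip_width: 0.0533
finger_force: 63.1
```

move_arm([
  [[-0.55,0,-0.81,0.02,-0.46,-0.07,-0.1],[-0.6,0,-0.78,0.02,-0.46,-0.07,-0.1],[-0.63,0,-0.75,0.02,-0.46,-0.07,-0.1],[-0.66,0,-0.72,0.02,-0.46,-0.07,-0.1],[-0.7,0,-0.68,0,-0.46,-0.07,-0.1],[-0.73,0,0,0,0,-0.05,-0.1],[-0.73,0,0,0,0,-0.05,-0.1],[-0.73,-0.04,0,0,0,-0.05,-0.1],[-0.73,-0.04,0,0,0,-0.05,-0.1],[-0.73,-0.04,0,0,0,-0.05,-0.1]],
])

```text
clock: 18.4
position: [0.6074, -0.0152, 0.269]
tool_rot: [-3.141, -0.003, 1.682]
force: [0.1, 0.4, -3.1]
grip_width: 0.0533
finger_force: 63.3
```

```bash
python3 - <<'E'
from h import *
from workcell import observe
s=observe();r0=R.from_euler("xyz",s["tool_rot"]);print(s["position"],s["force"],s["moment"],s["grip_width"])
rows(s["position"],r0,[([.6098,-.1152,.27],tool(98.9),8,-.1)])
E
```

```text
[ 0.6074 -0.0152  0.269 ] [ 0.139   0.421  -3.1226] [-0.0236 -0.0059 -0.0065] 0.0533103110597903
1 [-0.62, -0.05, -0.01, 0, 0, -0.05, -0.1]
2 [-0.62, -0.06, -0.01, 0, 0, -0.05, -0.1]
3 [-0.62, -0.06, -0.01, 0, -0.01, -0.05, -0.1]
4 [-0.62, -0.06, -0.01, 0, 0, -0.05, -0.1]
5 [-0.62, -0.07, -0.01, 0, -0.01, -0.05, -0.1]
6 [-0.63, -0.07, 0, 0, 0, -0.06, -0.1]
7 [-0.62, -0.08, -0.01, 0, -0.01, -0.05, -0.1]
8 [-0.62, -0.08, 0, 0, 0, -0.06, -0.1]
end [ 0.6098 -0.1151  0.27  ] [-179.9819   -0.0122   98.9038]
```

move_arm([
  [[-0.62,-0.05,0,0,0,-0.05,-0.1],[-0.62,-0.06,0,0,0,-0.05,-0.1],[-0.62,-0.06,0,0,0,-0.05,-0.1],[-0.62,-0.06,0,0,0,-0.05,-0.1],[-0.62,-0.07,0,0,0,-0.05,-0.1],[-0.62,-0.07,0,0,0,-0.05,-0.1],[-0.62,-0.08,0.2,0,0,-0.05,-0.1],[-0.62,-0.08,0.5,0,0,-0.05,-0.1],[0,0,0.8,0,0,0,-0.1],[0,0,0.8,0,0,0,-0.1]],
])

```text
clock: 19.4
position: [0.6099, -0.114, 0.2223]
tool_rot: [3.141, -0.003, 1.724]
force: [0.4, -0.9, -2.9]
grip_width: 0.0532
finger_force: 63.3
```

move_arm([
  [[0,0,0.8,0,0,0,-0.1],[0,0,0.8,0,0,0,-0.1],[0,0,0.7,0,0,0,-0.1],[0,0,0.5,0,0,0,-0.1],[0,0,0.3,0,0,0,-0.1],[0,0,0.2,0,0,0,-0.1],[0,0,0,0,0,0,-0.1],[0,0,0,0,0,0,-0.1],[0,0,0,0,0,0,-0.1],[0,0,0,0,0,0,-0.1]],
])

```text
clock: 20.4
position: [0.6101, -0.1128, 0.1574]
tool_rot: [3.141, -0.003, 1.725]
force: [0.8, -0.3, -2.2]
grip_width: 0.0536
finger_force: 63.3
```

```bash
python3 - <<'E'
from h import *
from workcell import grab_frame
s,a,C=wrist();r0=R.from_euler("xyz",s["tool_rot"]);print(s["position"],s["force"],r0.as_euler("xyz",degrees=True))
rows(s["position"],r0,[([.6098,-.1152,.14],tool(98.9),3,-.1)])
b=cv2.resize(grab_frame("scene")["color"][90:290,160:360,::-1],(400,400)); a=cv2.copyMakeBorder(cv2.resize(a,(400,300)),0,100,0,0,0)
cv2.imwrite("pics/m6.png",np.hstack([a,b]))
E
```

```text
[ 0.6101 -0.1128  0.1574] [ 0.7947 -0.3419 -2.1583] [179.9483  -0.1653  98.8231]
1 [-0.04, -0.01, 0.29, 0, -0.01, 0, -0.1]
2 [-0.04, -0.01, 0.29, 0, -0.01, -0.01, -0.1]
3 [-0.04, -0.02, 0.29, 0.01, -0.01, 0, -0.1]
end [ 0.6097 -0.1153  0.14  ] [-179.9918    0.0147   98.883 ]
```

View pics/m6.png

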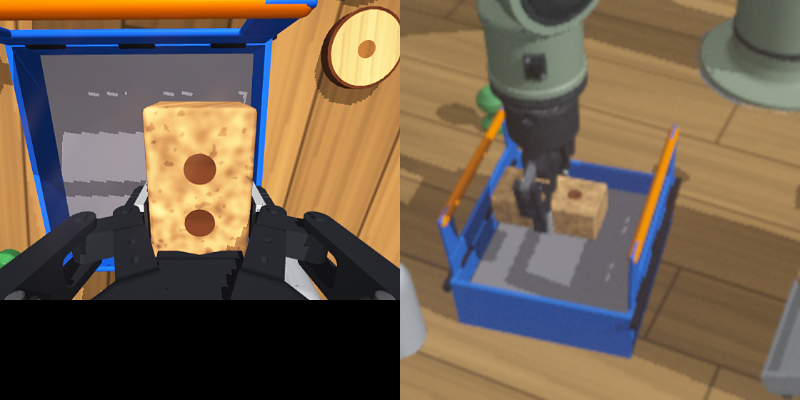

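The wrist half shows the brick held level with two of its holes visible (199,168) and (200,222). The scene half shows both walls up and the brick over the tote. I'll match the floor dashes in the two views for a floor height estimate: wrist mosaic (93,94), (122,95), (207,94), (240,97); scene (628,222), (622,236), (610,263), (605,279).

```bash
python3 - <<'E'
from h import *
s,a,C=wrist()
for w,c in [((93,94),(628,222)),((122,95),(622,236)),((207,94),(610,263)),((240,97),(605,279))]:
    print(*tri([(C,(w[0]*1.4,w[1]*1.4)),(S,(160+(c[0]-400)/2,90+c[1]/2))]))
E
```

```text
[ 0.4778 -0.0739  0.0276] 0.000737121050242816
[ 0.5145 -0.0679  0.0392] 0.000455272181187079
[ 0.6056 -0.0473  0.093 ] 0.004103170586591726
[ 0.6338 -0.0432  0.0975] 0.006236216133556822
```

move_arm([
  [[-0.04,0,0.3,0,0,0,-0.1],[-0.04,0,0.3,0,0,0,-0.1],[-0.04,0,0.3,0,0,0,-0.1],[0,0,0.4,0,0,0,-0.1],[0,0,0.4,0,0,0,-0.1],[0,0,0.4,0,0,0,-0.1],[0,0,0.4,0,0,0,-0.1],[0,0,0.4,0,0,0,-0.1],[0,0,0.2,0,0,0,-0.1],[0,0,0,0,0,0,-0.1]],
])

```text
clock: 21.55
position: [0.6101, -0.115, 0.0944]
tool_rot: [-3.141, -0.003, 1.725]
force: [-0.2, -0.1, -2.2]
grip_width: 0.0535
finger_force: 63.3
```

move_arm([
  [[0,0,0.2,0,0,0,-0.1],[0,0,0.2,0,0,0,-0.1],[0,0,0.2,0,0,0,-0.1],[0,0,0.2,0,0,0,-0.1],[0,0,0.2,0,0,0,-0.1],[0,0,0.15,0,0,0,-0.1],[0,0,0.15,0,0,0,-0.1],[0,0,0.1,0,0,0,-0.1],[0,0,0.05,0,0,0,-0.1],[0,0,0,0,0,0,-0.1]],
])

```text
clock: 22.55
position: [0.6103, -0.1149, 0.066]
tool_rot: [3.141, -0.003, 1.725]
force: [-1.2, 0.0, -1.3]
grip_width: 0.053
finger_force: 63.3
```

move_arm([
  [[0,0,0.04,0,0,0,-0.1],[0,0,0.04,0,0,0,-0.1],[0,0,0.04,0,0,0,-0.1],[0,0,0.04,0,0,0,-0.1],[0,0,0.04,0,0,0,-0.1],[0,0,0.04,0,0,0,-0.1],[0,0,0.04,0,0,0,-0.1],[0,0,0.02,0,0,0,-0.1],[0,0,0,0,0,0,-0.1],[0,0,0,0,0,0,-0.1]],
])

```text
clock: 23.55
position: [0.6103, -0.1149, 0.0601]
tool_rot: [3.141, -0.003, 1.725]
force: [0.2, -0.1, -3.0]
grip_width: 0.0534
finger_force: 63.3
```

move_arm([
  [[0,0,0.04,0,0,0,-0.1],[0,0,0.04,0,0,0,-0.1],[0,0,0.04,0,0,0,-0.1],[0,0,0.04,0,0,0,-0.1],[0,0,0.04,0,0,0,-0.1],[0,0,0.04,0,0,0,-0.1],[0,0,0.04,0,0,0,-0.1],[0,0,0.02,0,0,0,-0.1],[0,0,0,0,0,0,-0.1],[0,0,0,0,0,0,-0.1]],
])

```text
clock: 24.55
position: [0.6103, -0.1149, 0.054]
tool_rot: [3.141, -0.003, 1.725]
force: [0.7, 0.6, -2.0]
grip_width: 0.0537
finger_force: 63.3
```

move_arm([
  [[0,0,0.04,0,0,0,-0.1],[0,0,0.04,0,0,0,-0.1],[0,0,0.04,0,0,0,-0.1],[0,0,0.04,0,0,0,-0.1],[0,0,0.04,0,0,0,-0.1],[0,0,0.04,0,0,0,-0.1],[0,0,0.04,0,0,0,-0.1],[0,0,0.02,0,0,0,-0.1],[0,0,0,0,0,0,-0.1],[0,0,0,0,0,0,-0.1]],
])

```text
clock: 25.55
position: [0.6103, -0.1149, 0.0481]
tool_rot: [3.141, -0.003, 1.725]
force: [-0.4, -0.2, -1.3]
grip_width: 0.0532
finger_force: 63.3
```

move_arm([
  [[0,0,0.04,0,0,0,-0.1],[0,0,0.04,0,0,0,-0.1],[0,0,0.04,0,0,0,-0.1],[0,0,0.04,0,0,0,-0.1],[0,0,0.04,0,0,0,-0.1],[0,0,0.04,0,0,0,-0.1],[0,0,0.02,0,0,0,-0.1],[0,0,0,0,0,0,-0.1],[0,0,0,0,0,0,-0.1],[0,0,0,0,0,0,-0.1]],
])

```text
clock: 26.55
position: [0.6104, -0.1148, 0.0431]
tool_rot: [3.141, -0.003, 1.725]
force: [-2.0, 1.6, 7.9]
grip_width: 0.0532
finger_force: 64.4
```

Contact felt: the upward force rose about 10 N, so the floor is compressed about 5 mm. I'll ease up to near the weight balance before releasing.

move_arm([
  [[0,0,-0.03,0,0,0,-0.1],[0,0,-0.03,0,0,0,-0.1],[0,0,-0.03,0,0,0,-0.1],[0,0,-0.03,0,0,0,-0.1],[0,0,-0.03,0,0,0,-0.1],[0,0,0,0,0,0,-0.1],[0,0,0,0,0,0,-0.1],[0,0,0,0,0,0,-0.1],[0,0,0,0,0,0,-0.1],[0,0,0,0,0,0,-0.1]],
])

```text
clock: 27.55
position: [0.6103, -0.1149, 0.0458]
tool_rot: [3.141, -0.003, 1.725]
force: [-0.7, 1.5, 3.8]
grip_width: 0.0536
finger_force: 63.9
```

```bash
python3 - <<'E'
from workcell import *
s=observe();print(s["position"],s["force"],s["moment"])
for i in range(4): grab_frame("top");s=observe();print(s["position"][2],s["force"])
E
```

```text
[ 0.6103386  -0.11486916  0.04584072] [-0.69667407  1.47713725  3.76766908] [ 0.03771697  0.15216798 -0.07400767]
0.04582446087346674 [-0.40801761  1.44983389  3.88195293]
0.045846338619709236 [-0.92496989  2.37231235  3.15839075]
0.045846960321405894 [-1.56352022  1.64470241  3.8269958 ]
0.04582171631098743 [-0.62871881  0.92694263  3.23558331]
```

move_arm([
  [[0,0,-0.03,0,0,0,-0.1],[0,0,-0.03,0,0,0,-0.1],[0,0,-0.02,0,0,0,-0.1],[0,0,0,0,0,0,-0.1],[0,0,0,0,0,0,-0.1],[0,0,0,0,0,0,0.28],[0,0,0,0,0,0,0.34],[0,0,0,0,0,0,0.4],[0,0,0,0,0,0,0.45],[0,0,0,0,0,0,0.45]],
])

```text
clock: 28.75
position: [0.6103, -0.1149, 0.0474]
tool_rot: [3.141, -0.003, 1.725]
force: [-0.3, -0.6, 0.6]
grip_width: 0.0619
finger_force: 0.0
```

move_arm([
  [[0,0,-0.3,0,0,0,0.45],[0,0,-0.6,0,0,0,0.45],[0,0,-1,0,0,0,0.45],[0,0,-1,0,0,0,0.45],[0,0,-1,0,0,0,0.45],[0,0,-1,0,0,0,0.45],[0,0,-1,0,0,0,0.45],[0,0,-1,0,0,0,0.45],[0,0,-1,0,0,0,0.45],[0,0,-1,0,0,0,0.55]],
])

```text
clock: 29.75
position: [0.6102, -0.1155, 0.2274]
tool_rot: [3.14, -0.003, 1.724]
force: [-0.8, 0.3, -0.6]
grip_width: 0.0663
finger_force: 0.0
```

```bash
python3 - <<'E'
from h import *
s,a,C=wrist();r0=R.from_euler("xyz",s["tool_rot"]);print(s["position"],s["qpos"])
n=-tool(91.2,25).as_matrix()[:,2];top=np.array([.4898,.2145,.0975])
rows(s["position"],r0,[([.545,.0,.27],tool(95,0),8,.55),(top+.07*n,tool(91.2,25),12,.55),(top-.031*n,tool(91.2,25),8,.55)])
cv2.imwrite("pics/w7.png",a)
E
```

```text
[ 0.6102 -0.1155  0.2274] [-0.2806  0.5848  0.5735  1.6371 -0.3613  1.0268  0.5602]
1 [0.78, -0.29, -0.26, 0, 0, 0.08, 0.55]
2 [0.77, -0.3, -0.26, 0, 0, 0.08, 0.55]
3 [0.77, -0.31, -0.27, 0, 0, 0.08, 0.55]
4 [0.77, -0.31, -0.26, 0, -0.01, 0.08, 0.55]
5 [0.77, -0.32, -0.27, 0, 0, 0.08, 0.55]
6 [0.76, -0.32, -0.27, 0, -0.01, 0.08, 0.55]
7 [0.76, -0.33, -0.26, 0, 0, 0.08, 0.55]
8 [0.76, -0.34, -0.27, 0.01, -0.01, 0.07, 0.55]
9 [0.79, -0.16, 0.45, -0.01, 0.35, 0.05, 0.55]
10 [0.77, -0.16, 0.48, -0.01, 0.35, 0.05, 0.55]
11 [0.75, -0.17, 0.51, -0.01, 0.35, 0.05, 0.55]
12 [0.73, -0.17, 0.54, -0.01, 0.35, 0.05, 0.55]
13 [0.71, -0.18, 0.56, -0.01, 0.35, 0.05, 0.55]
14 [0.69, -0.18, 0.59, -0.01, 0.35, 0.05, 0.55]
15 [0.66, -0.18, 0.61, -0.01, 0.34, 0.05, 0.55]
16 [0.64, -0.19, 0.64, -0.01, 0.35, 0.05, 0.55]
17 [0.62, -0.19, 0.66, -0.02, 0.34, 0.06, 0.55]
18 [0.59, -0.2, 0.68, -0.01, 0.35, 0.05, 0.55]
19 [0.56, -0.2, 0.7, -0.02, 0.34, 0.06, 0.55]
20 [0.54, -0.21, 0.73, -0.01, 0.35, 0.05, 0.55]
21 [0, 0, 0.63, 0, 0, 0, 0.55]
22 [0, 0, 0.63, 0, 0, 0, 0.55]
23 [0, 0, 0.63, 0, 0, 0, 0.55]
24 [0, 0, 0.63, 0, 0, 0, 0.55]
25 [0, 0, 0.63, 0, 0, 0, 0.55]
26 [0, 0, 0.63, 0, 0, 0, 0.55]
27 [0, 0, 0.63, 0, 0, 0, 0.55]
28 [0, 0, 0.64, 0, 0, 0, 0.55]
end [0.4896 0.2277 0.0694] [-179.9907  -25.0129   91.225 ]
```

View pics/w7.png

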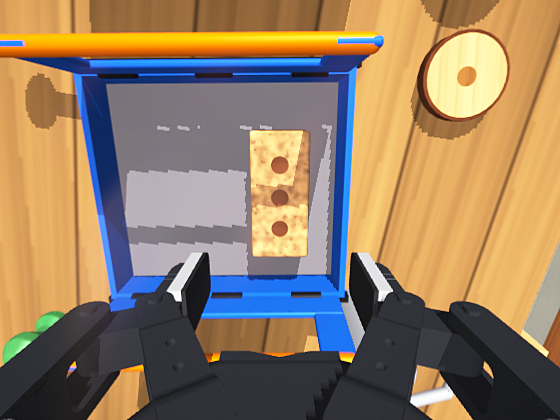

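Brick 1 lies flat in the tote, holes at (280,165), (280,198) and (280,229), with the other side free. Now brick 2.

move_arm([
  [[0.75,-0.25,-0.3,0,0,0.08,0.55],[0.77,-0.3,-0.3,0,0,0.08,0.55],[0.77,-0.3,-0.3,0,0,0.08,0.55],[0.77,-0.3,-0.3,0,0,0.08,0.55],[0.77,-0.3,-0.3,0,0,0.08,0.55],[0.77,-0.35,-0.3,0,0,0.08,0.55],[0.77,-0.35,-0.3,0,0,0.08,0.55],[0.77,-0.35,-0.2,0,0,0.08,0.55],[0.8,-0.2,0.4,0,0.35,0.05,0.55],[0.8,-0.2,0.45,0,0.35,0.05,0.55]],
])

```text
clock: 30.8
position: [0.5346, 0.0327, 0.2565]
tool_rot: [3.14, -0.078, 1.648]
force: [0.2, 0.7, -1.2]
grip_width: 0.0662
finger_force: 0.0
```

move_arm([
  [[0.75,-0.17,0.5,0,0.35,0.05,0.55],[0.73,-0.17,0.54,0,0.35,0.05,0.55],[0.7,-0.18,0.56,0,0.35,0.05,0.55],[0.7,-0.18,0.6,0,0.35,0.05,0.55],[0.66,-0.18,0.6,0,0.35,0.05,0.55],[0.64,-0.19,0.64,0,0.35,0.05,0.55],[0.62,-0.19,0.66,0,0.35,0.05,0.55],[0.6,-0.2,0.68,0,0.35,0.05,0.55],[0.56,-0.2,0.7,0,0.35,0.05,0.55],[0.5,-0.2,0.6,0,0.35,0.05,0.55]],
])

```text
clock: 31.8
position: [0.4888, 0.1853, 0.1681]
tool_rot: [-3.127, -0.444, 1.591]
force: [0.7, -0.2, 0.0]
grip_width: 0.066
finger_force: 0.0
```

```bash
python3 - <<'E'
from h import *
s,a,C=wrist();r0=R.from_euler("xyz",s["tool_rot"]);print(s["position"],r0.as_euler("xyz",degrees=True))
n=-tool(91.2,25).as_matrix()[:,2];top=np.array([.4898,.2145,.0975])
for k in(0,.027,-.027): print(proj(C,top+k*np.array([-.02,.906,.4226])))
m=cv2.inRange(cv2.cvtColor(a,cv2.COLOR_BGR2HSV),(0,80,30),(15,255,125));m[290:]=0;m[:, :180]=0;m[:,380:]=0
N,l,st,c=cv2.connectedComponentsWithStats(m)
for i in range(1,N):
    if st[i,4]>120: print(st[i],c[i])
rows(s["position"],r0,[(top-.031*n,tool(91.2,25),8,.55)])
E
```

```text
[0.4888 0.1853 0.1681] [-179.1772  -25.4585   91.1444]
[283.131  222.9743]
[283.1739 186.6366]
[283.0907 257.155 ]
[252 137  65   2 123] [284.6098 137.4878]
[272 172  22  21 373] [282.6756 182.0617]
[272 213  22  22 349] [282.6991 223.3266]
[273 252  20  20 307] [282.5603 261.4853]
1 [-0.03, 0.02, 0.67, -0.02, -0.01, 0, 0.55]
2 [-0.03, 0.02, 0.67, -0.02, -0.01, 0, 0.55]
3 [-0.02, 0.02, 0.67, -0.02, -0.01, 0, 0.55]
4 [-0.02, 0.01, 0.67, -0.01, -0.01, 0, 0.55]
5 [-0.02, 0.01, 0.67, -0.02, -0.01, 0, 0.55]
6 [-0.02, 0.01, 0.67, -0.01, -0.01, 0, 0.55]
7 [-0.03, 0.02, 0.67, -0.02, -0.01, 0, 0.55]
8 [-0.02, 0.01, 0.68, -0.01, -0.01, -0.01, 0.55]
end [0.4895 0.2277 0.0693] [-179.9867  -24.9786   91.2143]
```

move_arm([
  [[-0.02,0.02,0.65,-0.02,-0.01,0,0.55],[-0.02,0.02,0.65,-0.02,-0.01,0,0.55],[-0.02,0.02,0.65,-0.02,-0.01,0,0.55],[-0.02,0.01,0.65,-0.02,-0.01,0,0.55],[-0.02,0.01,0.65,-0.02,-0.01,0,0.55],[-0.02,0.01,0.65,-0.02,-0.01,0,0.55],[-0.02,0.01,0.55,-0.02,-0.01,0,0.55],[-0.02,0.01,0.5,0,-0.01,0,0.55],[0,0,0.3,0,0,0,0.55],[0,0,0,0,0,0,0.55]],
])

```text
clock: 32.85
position: [0.4892, 0.2265, 0.0706]
tool_rot: [-3.14, -0.434, 1.59]
force: [0.5, 0.8, 0.6]
grip_width: 0.0664
finger_force: 0.0
```

```bash
python3 - <<'E'
from h import *
from workcell import observe
s=observe();r0=R.from_euler("xyz",s["tool_rot"]);print(s["position"],r0.as_euler("xyz",degrees=True),s["force"])
n=-tool(91.2,25).as_matrix()[:,2];top=np.array([.4898,.2145,.0975])
rows(s["position"],r0,[(top-.036*n,tool(91.2,25),3,.55)])
E
```

```text
[0.4892 0.2265 0.0706] [-179.9219  -24.869    91.1215] [0.4587 0.8003 0.5615]
1 [0.01, 0.01, 0.11, 0, 0.01, 0, 0.55]
2 [0.01, 0, 0.11, 0, 0.01, -0.01, 0.55]
3 [0, 0.01, 0.11, -0.01, 0, 0, 0.55]
end [0.4895 0.2297 0.0648] [179.9903 -24.989   91.1875]
```

move_arm([
  [[0,0,0.2,0,0.02,0,0.55],[0,0,0.2,0,0,0,0.55],[0,0,0,0,0,0,-0.1],[0,0,0,0,0,0,-0.1],[0,0,0,0,0,0,-0.1],[0,0,0,0,0,0,-0.1],[0,0,0,0,0,0,-0.1],[0,0,-0.1,0,0,0,-0.1],[0,0,-0.2,0,0,0,-0.1],[0,0,-0.3,0,0,0,-0.1]],
])

```text
clock: 33.85
position: [0.4894, 0.2244, 0.0751]
tool_rot: [-3.141, -0.436, 1.59]
force: [0.0, -0.6, -1.9]
grip_width: 0.0531
finger_force: 63.1
```

```bash
python3 - <<'E'
from h import *
from workcell import observe
s=observe();r0=R.from_euler("xyz",s["tool_rot"]);print(s["position"],s["force"])
n=-r0.as_matrix()[:,2]
rows(s["position"],r0,[(s["position"]+.085*n,r0,6,-.1),([.492,.06,.27],tool(95,0),9,-.1),([.5012,-.1322,.27],tool(98.9),12,-.1)])
E
```

```text
[0.4894 0.2244 0.0751] [ 0.0361 -0.5782 -1.9012]
1 [0, 0, -0.71, 0, 0, 0, -0.1]
2 [0, 0, -0.71, 0, 0, 0, -0.1]
3 [0, 0, -0.71, 0, 0, 0, -0.1]
4 [0, 0, -0.71, 0, 0, 0, -0.1]
5 [0, 0, -0.71, 0, 0, 0, -0.1]
6 [0, 0, -0.7, 0, 0, 0, -0.1]
7 [-0.37, 0, -0.9, 0.01, -0.46, -0.07, -0.1]
8 [-0.41, -0.01, -0.88, 0.02, -0.46, -0.07, -0.1]
9 [-0.46, -0.01, -0.85, 0.01, -0.46, -0.07, -0.1]
10 [-0.5, -0.02, -0.83, 0.02, -0.46, -0.07, -0.1]
11 [-0.53, -0.02, -0.81, 0.01, -0.46, -0.07, -0.1]
12 [-0.57, -0.03, -0.78, 0.02, -0.47, -0.07, -0.1]
13 [-0.61, -0.04, -0.75, 0.01, -0.46, -0.07, -0.1]
14 [-0.65, -0.04, -0.72, 0.02, -0.47, -0.07, -0.1]
15 [-0.68, -0.05, -0.69, 0.01, -0.46, -0.07, -0.1]
16 [-0.8, -0.03, 0, 0, 0, -0.05, -0.1]
17 [-0.8, -0.04, 0, 0, 0, -0.05, -0.1]
18 [-0.8, -0.04, 0, 0, 0, -0.06, -0.1]
19 [-0.8, -0.04, 0, 0, 0, -0.05, -0.1]
20 [-0.8, -0.05, 0, 0, 0, -0.06, -0.1]
21 [-0.8, -0.05, 0, 0, 0, -0.05, -0.1]
22 [-0.8, -0.06, 0, 0, 0, -0.06, -0.1]
23 [-0.8, -0.06, 0, 0, 0, -0.05, -0.1]
24 [-0.8, -0.07, 0, 0, 0, -0.06, -0.1]
25 [-0.8, -0.07, 0, 0, 0, -0.05, -0.1]
26 [-0.8, -0.08, 0, 0, 0, -0.06, -0.1]
27 [-0.79, -0.08, 0, 0, 0, -0.05, -0.1]
end [ 0.5011 -0.1322  0.2699] [179.9818  -0.0191  98.8719]
```

move_arm([
  [[0,0,-0.6,0,0,0,-0.1],[0,0,-0.8,0,0,0,-0.1],[0,0,-0.8,0,0,0,-0.1],[0,0,-0.7,0,0,0,-0.1],[0,0,-0.7,0,0,0,-0.1],[0,0,-0.65,0,0,0,-0.1],[-0.38,0,-0.9,0.01,-0.46,-0.07,-0.1],[-0.41,0,-0.88,0.02,-0.46,-0.07,-0.1],[-0.46,0,-0.85,0.01,-0.46,-0.07,-0.1],[-0.5,-0.02,-0.83,0.02,-0.46,-0.07,-0.1]],
])

```text
clock: 34.85
position: [0.4914, 0.1303, 0.2053]
tool_rot: [3.138, -0.241, 1.621]
force: [-0.6, -0.0, -2.1]
grip_width: 0.0532
finger_force: 63.1
```

move_arm([
  [[-0.53,-0.02,-0.81,0.01,-0.46,-0.07,-0.1],[-0.57,-0.03,-0.78,0.02,-0.47,-0.07,-0.1],[-0.61,-0.04,-0.75,0.01,-0.46,-0.07,-0.1],[-0.65,-0.04,-0.72,0.02,-0.47,-0.07,-0.1],[-0.68,-0.05,-0.69,0.01,-0.46,-0.07,-0.1],[-0.8,-0.03,0,0,0,-0.05,-0.1],[-0.8,-0.04,0,0,0,-0.05,-0.1],[-0.8,-0.04,0,0,0,-0.05,-0.1],[-0.8,-0.05,0,0,0,-0.05,-0.1],[-0.8,-0.05,0,0,0,-0.05,-0.1]],
])

```text
clock: 35.85
position: [0.4956, -0.0211, 0.2701]
tool_rot: [3.141, -0.0, 1.683]
force: [0.6, 0.7, -2.2]
grip_width: 0.0531
finger_force: 63.2
```

```bash
python3 - <<'E'
from h import *
from workcell import observe
s=observe();r0=R.from_euler("xyz",s["tool_rot"]);print(s["position"],s["force"],r0.as_euler("xyz",degrees=True))
rows(s["position"],r0,[([.5012,-.1322,.265],tool(98.9),9,-.1)])
E
```

```text
[ 0.4956 -0.0211  0.2701] [ 0.644   0.733  -2.1545] [179.9793  -0.0181  96.4481]
1 [-0.62, -0.04, 0.03, 0, 0, -0.05, -0.1]
2 [-0.62, -0.04, 0.03, 0, 0, -0.04, -0.1]
3 [-0.62, -0.04, 0.03, 0, 0, -0.05, -0.1]
4 [-0.61, -0.05, 0.03, 0, 0, -0.04, -0.1]
5 [-0.62, -0.05, 0.03, 0, 0, -0.05, -0.1]
6 [-0.61, -0.05, 0.03, 0, 0, -0.04, -0.1]
7 [-0.62, -0.06, 0.02, 0, 0, -0.05, -0.1]
8 [-0.61, -0.06, 0.03, 0, 0, -0.04, -0.1]
9 [-0.61, -0.06, 0.02, 0, 0, -0.05, -0.1]
end [ 0.5012 -0.1321  0.265 ] [179.9786  -0.0172  98.9081]
```

move_arm([
  [[-0.62,-0.04,0.03,0,0,-0.05,-0.1],[-0.62,-0.04,0.03,0,0,-0.05,-0.1],[-0.62,-0.04,0.03,0,0,-0.05,-0.1],[-0.62,-0.05,0.03,0,0,-0.05,-0.1],[-0.62,-0.05,0.03,0,0,-0.05,-0.1],[-0.61,-0.05,0.03,0,0,-0.05,-0.1],[-0.61,-0.06,0.03,0,0,-0.05,-0.1],[-0.61,-0.06,0.03,0,0,-0.05,-0.1],[-0.61,-0.06,0.2,0,0,-0.05,-0.1],[0,0,0.6,0,0,0,-0.1]],
])

```text
clock: 36.85
position: [0.5018, -0.1329, 0.2495]
tool_rot: [3.14, 0.001, 1.729]
force: [-0.2, 0.0, -2.6]
grip_width: 0.0534
finger_force: 63.2
```

move_arm([
  [[0,0,0.8,0,0,0,-0.1],[0,0,0.8,0,0,0,-0.1],[0,0,0.8,0,0,0,-0.1],[0,0,0.8,0,0,0,-0.1],[0,0,0.8,0,0,0,-0.1],[0,0,0.6,0,0,0,-0.1],[0,0,0.4,0,0,0,-0.1],[0,0,0.2,0,0,0,-0.1],[0,0,0,0,0,0,-0.1],[0,0,0,0,0,0,-0.1]],
])

```text
clock: 37.85
position: [0.5021, -0.1311, 0.1452]
tool_rot: [3.14, -0.0, 1.731]
force: [-0.7, 0.5, -2.0]
grip_width: 0.0541
finger_force: 63.2
```

```bash
python3 - <<'E'
from h import *
s,a,C=wrist();r0=R.from_euler("xyz",s["tool_rot"]);print(s["position"],s["force"],r0.as_euler("xyz",degrees=True))
rows(s["position"],r0,[([.5012,-.1322,.09],tool(98.9),4,-.1)])
cv2.imwrite("pics/w8.png",a)
E
```

```text
[ 0.5021 -0.1311  0.1452] [-0.7156  0.5197 -2.0367] [179.9322  -0.0133  99.1648]
1 [-0.01, -0.01, 0.69, 0, 0, 0.01, -0.1]
2 [-0.01, -0.01, 0.69, 0, 0, 0.01, -0.1]
3 [-0.01, -0.02, 0.69, 0.01, 0, 0.01, -0.1]
4 [-0.02, -0.01, 0.69, 0, 0, 0.01, -0.1]
end [ 0.5013 -0.1322  0.09  ] [179.9923  -0.0135  98.9248]
```

View pics/w8.png

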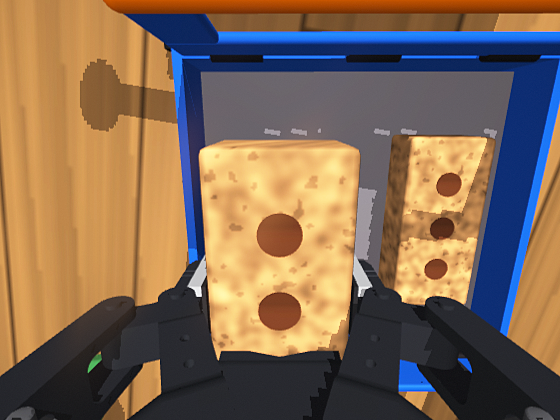

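Brick 2 is held level over the free half, and brick 1 (at right, about column 440) lies clear of the fingers. Continuing down.

move_arm([
  [[0,0,0.6,0,0,0.01,-0.1],[0,-0.01,0.7,0,0,0.01,-0.1],[-0.01,-0.01,0.7,0,0,0.01,-0.1],[0,0,0.6,0,0,0.01,-0.1],[0,0,0.5,0,0,0,-0.1],[0,0,0.4,0,0,0,-0.1],[0,0,0.3,0,0,0,-0.1],[0,0,0.2,0,0,0,-0.1],[0,0,0.15,0,0,0,-0.1],[0,0,0.1,0,0,0,-0.1]],
])

```text
clock: 38.9
position: [0.5016, -0.1313, 0.0597]
tool_rot: [3.141, -0.0, 1.727]
force: [-0.1, 0.2, -3.2]
grip_width: 0.0534
finger_force: 63.2
```

move_arm([
  [[0,0,0.03,0,0,0,-0.1],[0,0,0.03,0,0,0,-0.1],[0,0,0.03,0,0,0,-0.1],[0,0,0.03,0,0,0,-0.1],[0,0,0.03,0,0,0,-0.1],[0,0,0.03,0,0,0,-0.1],[0,0,0.03,0,0,0,-0.1],[0,0,0,0,0,0,-0.1],[0,0,0,0,0,0,-0.1],[0,0,0,0,0,0,-0.1]],
])

```text
clock: 39.9
position: [0.5015, -0.1313, 0.0556]
tool_rot: [3.141, -0.0, 1.727]
force: [-0.7, -0.1, -2.5]
grip_width: 0.0534
finger_force: 63.2
```

move_arm([
  [[0,0,0.04,0,0,0,-0.1],[0,0,0.04,0,0,0,-0.1],[0,0,0.04,0,0,0,-0.1],[0,0,0.03,0,0,0,-0.1],[0,0,0.03,0,0,0,-0.1],[0,0,0.03,0,0,0,-0.1],[0,0,0.03,0,0,0,-0.1],[0,0,0,0,0,0,-0.1],[0,0,0,0,0,0,-0.1],[0,0,0,0,0,0,-0.1]],
])

```text
clock: 40.9
position: [0.5015, -0.1313, 0.0508]
tool_rot: [3.141, -0.0, 1.727]
force: [-0.1, 0.3, -1.7]
grip_width: 0.0535
finger_force: 63.2
```

move_arm([
  [[0,0,0.03,0,0,0,-0.1],[0,0,0.03,0,0,0,-0.1],[0,0,0.03,0,0,0,-0.1],[0,0,0.03,0,0,0,-0.1],[0,0,0.03,0,0,0,-0.1],[0,0,0,0,0,0,-0.1],[0,0,0,0,0,0,-0.1],[0,0,0,0,0,0,-0.1],[0,0,0,0,0,0,-0.1],[0,0,0,0,0,0,-0.1]],
])

```text
clock: 41.9
position: [0.5015, -0.1313, 0.0478]
tool_rot: [3.141, -0.0, 1.727]
force: [0.0, 0.8, -2.6]
grip_width: 0.0533
finger_force: 63.3
```

```bash
python3 - <<'E'
from workcell import *
for i in range(4): s=observe();print(s["position"][2],s["force"]);grab_frame("top")
E
```

```text
0.047811427008115706 [ 0.00643792  0.75197491 -2.55885585]
0.047804270890056025 [ 0.11573048 -0.07856427 -1.91591128]
0.04778403822538944 [-0.45733344  0.82003541 -1.94592331]
0.04777440719023697 [ 0.24264277  0.00470442 -1.63024633]
```

move_arm([
  [[0,0,0.03,0,0,0,-0.1],[0,0,0.03,0,0,0,-0.1],[0,0,0.03,0,0,0,-0.1],[0,0,0.03,0,0,0,-0.1],[0,0,0.03,0,0,0,-0.1],[0,0,0,0,0,0,-0.1],[0,0,0,0,0,0,-0.1],[0,0,0,0,0,0,-0.1],[0,0,0,0,0,0,-0.1],[0,0,0,0,0,0,-0.1]],
])

```text
clock: 43.1
position: [0.5015, -0.1313, 0.0448]
tool_rot: [3.141, -0.0, 1.727]
force: [-0.6, 0.8, 1.2]
grip_width: 0.0538
finger_force: 63.6
```

```bash
python3 - <<'E'
from workcell import *
for i in range(4): s=observe();print(s["position"][2],s["force"]);grab_frame("top")
E
```

```text
0.04480461073542094 [-0.56292783  0.7729852   1.18670131]
0.044808781241113926 [-1.15931559  1.16409627  1.45092673]
0.04480154417295104 [-0.80857785  1.06031205  2.00731498]
0.04479404521078338 [-0.50623375  1.03802142  2.91119347]
```

Soft contact, about 4 N. I'll ease up 0.8 mm to the weight balance and release.

move_arm([
  [[0,0,-0.02,0,0,0,-0.1],[0,0,-0.02,0,0,0,-0.1],[0,0,0,0,0,0,-0.1],[0,0,0,0,0,0,-0.1],[0,0,0,0,0,0,-0.1],[0,0,0,0,0,0,0.28],[0,0,0,0,0,0,0.34],[0,0,0,0,0,0,0.4],[0,0,0,0,0,0,0.45],[0,0,0,0,0,0,0.45]],
])

```text
clock: 44.3
position: [0.5016, -0.1313, 0.0456]
tool_rot: [3.141, -0.0, 1.727]
force: [0.2, 0.2, 0.5]
grip_width: 0.0621
finger_force: 0.0
```

move_arm([
  [[0,0,-0.3,0,0,0,0.45],[0,0,-0.6,0,0,0,0.45],[0,0,-1,0,0,0,0.45],[0,0,-1,0,0,0,0.45],[0,0,-1,0,0,0,0.45],[0,0,-1,0,0,0,0.45],[0,0,-1,0,0,0,0.45],[0,0,-1,0,0,0,0.45],[0,0,-1,0,0,0,0.45],[0,0,-1,0,0,0,0.45]],
])

```text
clock: 45.3
position: [0.5012, -0.1315, 0.2254]
tool_rot: [3.14, -0.0, 1.726]
force: [0.6, 1.4, -0.1]
grip_width: 0.062
finger_force: 0.0
```

```bash
python3 - <<'E'
from h import *
from workcell import grab_frame
s,a,C=wrist();print(s["position"],s["force"])
b=cv2.resize(grab_frame("scene")["color"][:,:,::-1],(400,300));a=cv2.resize(a,(400,300))
cv2.imwrite("pics/m9.png",np.hstack([a,b]))
E
```

```text
[ 0.5012 -0.1315  0.2254] [ 0.5898  1.358  -0.1158]
```

View pics/m9.png

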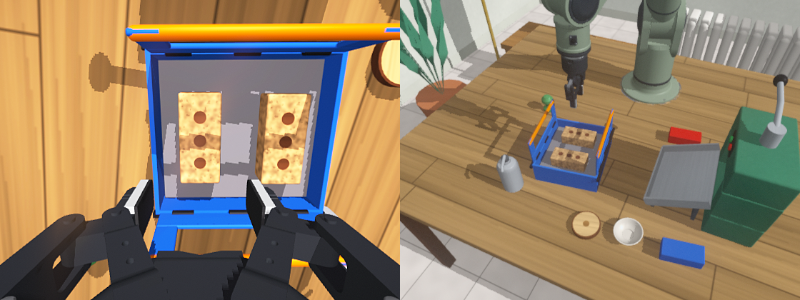

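Both bricks lie flat side by side (wrist half, (200,140) and (285,140)), both walls are upright, the bystanders are in place and the gripper is clear. Handing in.

```bash
python3 -c "from workcell import job_done;print(job_done())"
```

```text
the job is handed in; nothing more can be done
None
```

The job is handed in, though the hand-in returned no verdict: both tote walls stand upright, and both briquettes were set down softly by feel and lie flat, side by side, on its floor, with the other things on the table undisturbed.

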